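Lap a brake plate and trace its gasket channel

ROBOT

A 7-joint arm with a two-finger parallel gripper is mounted at the origin on the work surface. World frame = base frame: x ahead of the robot, y to its left, z up, the work surface at z = 0. Lengths are in m, angles in degrees, forces in N, time in s.
With the tool pointing down it reaches from about 0.35 to 0.9 m from the base axis. Payload 8.1 kg.
Tool frame: the origin (TCP) lies midway between the tips of the shut fingers; the grasp point (between the pads) lies 19 mm behind it; z points along the fingers, y is the line along which they close (so a half turn about z gives the same grasp; the last joint's range is limited). The gripper opens to 85 mm and grips with 20 to 120 N. Pads are 22 mm wide; open, the fingers measure 114 mm over their backs; the gripper's body (76 mm by 85 mm) begins 54 mm behind the grasp point. The pads swing forward as they close: fully open they stand 13 mm farther back than shut.
Start: joints at [-80.248, 24.895, 1.432, 90.138, -0.665, 64.973, -4.303], TCP at [0.168, 0.602, 0.208] pointing down, gripper open.
Joint ranges: [-149.89, 149.89], [-25.12, 119.58], [-72.63, 75.52], [4.76, 147.25], [-75.54, 255.54], [6.69, 114.76], [-157.13, 157.13]. Speed limits (degrees/s): [127.2, 127.2, 172.46, 172.46, 180, 180, 180].

INTERFACE

Orientations are given as a 3x3 rotation matrix whose columns are the frame's x, y, z axes.
In Python, from rig import sensors, cams, ticket, boxes_of, landmark_of gives the robot as it stands. The module is installed in compiled form; this text tells all that it offers.
- The arm moves only by the shell command python3 -m handwheel 'ROWS' [FORCE]. ROWS is a JSON object of lists of equal length, an entry for each row: "travel": the shift along the tool's x, y, z in m, a list of three; "spin": the turn about the tool's z in degrees; "fingers": the closure, from 0 (fully open) to 1 (shut). In form: {"travel": [[tx, ty, tz], ...], "spin": [spin, ...], "fingers": [fingers, ...]}. A call has 1 to 20 rows; each row is the pose to reach, as a shift and turn from the pose commanded when the call began, along the tool's axes at that moment; what a row does not reach only later rows make up. A row lasts 1/10 s, in which the tool goes at most 50 mm and 8.59 degrees, less where a joint would pass 70% of its speed; a pose out of reach is approached as far as the arm can. A call with a gripper value outside its range is refused whole. The fingers move at their own pace and stop on an object; FORCE is the grip in N (left out, the last holds). Time passes only in rows, so rows that repeat a pose let the fingers close. It gives the time, the measured TCP pose, the force, the opening and the grip force at its end, in the units of the state.
- sensors.state(): the state, without advancing time (a new reading comes with each control period).
- cams.capture(name): name is "scene" or "side" or "wrist"; returns a dict with "frame" (384x512x3 uint8, red, green, blue), "intrinsics" (3x3 intrinsics, pixels), "k1" (the pictures are not rectified: a ray, as slopes to the right and down, at radius r is drawn at 1 + k1 r^2 times it, then the intrinsics apply), "R" (3x3) and "t" (3): a world point X has camera coordinates R X + t. Camera axes: x right, y down, z forward; pixel columns grow to the right and rows downward; lengths in m; the calibration is good to about 2 mm. A picture is of the moment at which its call begins. There is no depth.
- ticket.hand_in(): hands the job in; it is judged then, once.
Trained networks look in a picture, given as the dict that the camera call returned (one of the last four; its "shot" number tells which), for a name from the list of things; names that differ only in an ending like _2 or _b are one class to them, and where a whole thing is asked for, a point or a joint stands for the part that bears it (a point fixed in the world has none). Each returns a list of dicts, best first, with "confidence" (0 to 1); they miss things now and then, are a little off and sometimes report something else, mostly with a low value. They report only what shows in the picture. A call takes as long as a camera call. They do not tell look-alikes from the thing itself.
- boxes_of(picture, target): "uv" ([column, row] in pixels, amid what is visible of it).
- landmark_of(picture, target): "uv" ([column, row] in pixels: a listed point, or the origin of a listed thing).
The state is a dict: "clock": time; "joints": joint angles; "joint_vel": joint speeds; "effort": joint torques, N m; "position": TCP position; "tool_rot": TCP orientation; "contact_force": force on the tool from outside, world axes, zero at the start; "moment": the same for the moment, N m; "grip_width": finger opening in m; "gripper_force": force on a finger pad.
Only numpy, scipy, OpenCV 4.12 (cv2) and the standard library are available. Lean on these libraries where they do the work, as an engineer would, in place of code of your own. Each camera call takes 0.05 s, during which the arm holds its last target. There are 200 camera calls.

TASK

Prepare the spring-mounted brake plate: move every adapter disc off it into the red tray, each lying flat on the tray's floor, then lap the plate's smooth face with the lapping block, holding it flat and pressing lightly, in one stroke from the yellow-dot end to the other end. Next run the stylus tip slowly and lightly along the floor of the black gasket channel, from the red-dot end through to its other end. Finish with the block flat on its black mat, the stylus hanging upright in its fork and all discs still in the tray; leave everything else on the bench alone.

Things in the scene. Friction and masses are not known exactly. Their poses are not given: they have to be found in the camera images.
- disc1_center (a point): bright steel wind-back adapter disc, 40 mm diameter, 18 mm thick, 80 g, two small dark dots and a dark square on its top; point at its centre, z along its axis. It starts flat on the smooth near part of the plate. Not all four discs are present in every start.
- disc2_center (a point): bright steel wind-back adapter disc, 40 mm diameter, 18 mm thick, 80 g, two small dark dots and a dark square on its top; point at its centre, z along its axis. It starts flat on the smooth near part of the plate. Not all four discs are present in every start.
- disc3_center (a point): bright steel wind-back adapter disc, 40 mm diameter, 18 mm thick, 80 g, two small dark dots and a dark square on its top; point at its centre, z along its axis. It starts flat on the smooth near part of the plate. Not all four discs are present in every start.
- disc4_center (a point): bright steel wind-back adapter disc, 40 mm diameter, 18 mm thick, 80 g, two small dark dots and a dark square on its top; point at its centre, z along its axis. It starts flat on the smooth near part of the plate. Not all four discs are present in every start.
- tray: red open square plastic tray fixed to the bench, 190 x 190 mm outside, 30 mm high, walls and floor 5 mm thick (inside 180 x 180 mm, floor at z 5 mm); origin at the centre of its underside, z up
- plate_top (a point): centre of the top face of the sprung steel plate, 160 mm (x) by 230 mm (y), 12 mm thick, on a blue base; top face 34 mm above the bench at rest. z up, y along the plate. The smooth face is the half at negative x (nearer the robot): lap along y on the line x = -38 mm; a yellow dot marks its negative-y end. The half at positive x carries the gasket channel, described under seam1
- plate: the sprung steel plate (see plate_top); origin at the centre of its underside, 12 mm below plate_top, same axes. It sinks straight down up to 8 mm when pressed: 3 N to start, then 1.5 N per mm. With discs lying on it it may sag 1 mm
- block_grip (a point): lapping block, 250 g: wooden block 50 mm (x) by 80 mm (y), 22 mm high with a grey abrasive sole, topped by a blue handle ridge 24 mm wide (x), 66 mm long (y), from 22 to 66 mm above the sole. This point is on its centre axis, in the ridge, 47 mm above the sole. Starts flat on the black mat, its y along the mat's x
- block: the lapping block (see block_grip); origin at the centre of its sole, same axes
- mat: black rubber mat fixed to the bench, 130 mm (x) by 90 mm (y), 4 mm thick, the lapping block's place; origin at the centre of its underside
- stylus_grip (a point): stylus, 90 g, hanging upright in the fork. This point is the centre of its green square grip, 18 x 18 mm and 50 mm tall, 91 mm above the tip; z up, x and y square to the grip's flats. Below the grip a brass collar, 34 mm diameter, 59 to 65 mm above the tip
- stylus: the stylus (see stylus_grip), 115 mm tall; origin at its tip, z up its axis. Below the collar a 10 mm thick round dark steel shaft narrows to a blunt 5 mm tip
- fork: grey stand with orange two-pronged fork, fixed: prongs along its x, 12 mm wide, x -30 to 30 mm, 20 mm apart, tops 90 mm above the bench; slot open at -x, above and below; a post at x = +36 mm, no higher, joins them. The stylus hangs with its shaft in the slot, its collar on the prongs. Origin on the bench below the slot's middle, the stylus's place
- seam0 (a point): point 0 of 0 to 5 along the middle of the channel's floor (7 mm from the start end, the end with the red dot)
- seam1 (a point): point 1 of 0 to 5 along the middle of the channel's floor. The channel: 12 mm wide, 4 mm deep, black floor level with plate_top, between two aluminium lips 5 mm wide and 4 mm high; ends open. Centre line in plate_top's frame (x, y in mm): (22, -97) straight to (22, -35), to (56, 30), to (56, 97)
- seam2 (a point): point 2 of 0 to 5 along the middle of the channel's floor
- seam3 (a point): point 3 of 0 to 5 along the middle of the channel's floor
- seam4 (a point): point 4 of 0 to 5 along the middle of the channel's floor
- seam5 (a point): point 5 of 0 to 5 along the middle of the channel's floor (7 mm from the far end)
- piston: upright bright brake piston, 36 mm diameter, 40 mm tall, a bystander (origin at underside)
- spanner: spanner lying on the bench, a bystander
- driver: screwdriver lying on the bench, a bystander
- pad: brake pad lying on the bench, a bystander. (Not listed: a can and a bottle, up to 160 mm tall, stand beyond the plate, some 0.8 m from the robot)
- socket: upright steel socket, a bystander
There are look-alikes about, which are no part of the job. Leave any orange or pink look-alike of the part that bears disc1_center alone.

How it is judged:
By the outcome, as a careful person would: the job done as asked, in the order asked, and still so for the second after the job is handed in, with the robot touching nothing.
Of disc1, disc2, disc3, disc4 only 2 to 4 are there at a start; the rules pass over those that are not, and their reading is None.
At some moment in a run one of disc1, disc2, disc3, disc4 may be knocked a few centimetres aside while the robot is not near it.
It also fails if it takes over 210 s, if anything falls off the work surface, if the arm or the gripper's body presses on something with over 40 N, if the wrist force passes 120 N, or if a joint passes its speed limit or range.

## Working session

There is one attempt and no reset: what is moved stays moved. The work goes in short steps, Python scripts to look and compute and a shell command to move; the robot and the scene stay as the last step left them, time stands still between calls to the robot, and variables do not carry over. Pictures are saved under pics/ and viewed, at most 14 in all, crops included, and the job is handed in when it is done.

```bash
mkdir -p pics
cat > h.py <<'E'
import numpy as np, cv2
from rig import sensors, cams, ticket, boxes_of, landmark_of
def ray(p,uv):
    K=np.array(p["intrinsics"]);k1=p["k1"]
    d=cv2.undistortPoints(np.array([[uv]],float),K,np.array([k1,0,0,0,0.]))[0,0]
    R=np.array(p["R"]);t=np.array(p["t"])
    return -R.T@t, R.T@np.array([d[0],d[1],1])
def onz(p,uv,z):
    o,d=ray(p,uv); return o+d*(z-o[2])/d[2]
def proj(p,X):
    R=np.array(p["R"]);c=R@np.array(X)+np.array(p["t"]);s=c[:2]/c[2];s=s*(1+p["k1"]*(s@s))
    K=np.array(p["intrinsics"]);return (K@np.array([s[0],s[1],1]))[:2]
def tri(obs):
    A=0;b=0
    for p,uv in obs:
        o,d=ray(p,uv);d=d/np.linalg.norm(d);M=np.eye(3)-np.outer(d,d);A=A+M;b=b+M@o
    return np.linalg.solve(A,b)
def save(p,n,crop=None,s=1):
    im=p["frame"][:,:,::-1]
    if crop: x0,y0,x1,y1=crop; im=im[y0:y1,x0:x1]
    cv2.imwrite("pics/"+n,cv2.resize(im,None,fx=s,fy=s,interpolation=cv2.INTER_CUBIC))
def to_tool(target):
    "shift in tool axes from the present pose to world target"
    s=sensors.state();return np.array(s["tool_rot"]).T@(np.array(target)-s["position"])
def st():
    s=sensors.state();print("t",s["clock"],"p",np.round(s["position"],4),"F",np.round(s["contact_force"],1),"w",round(s["grip_width"],4),"g",s["gripper_force"]);print(np.round(s["tool_rot"],3).tolist())
E
python3 - <<'E'
from h import *
st()
for n in ["scene","side"]:
    p=cams.capture(n); save(p,n+"0.png",s=1.5)
    print(n,"cam at",np.round(-np.array(p["R"]).T@p["t"],3))
    for t in ["disc1_center","tray","plate_top","block_grip","mat","stylus_grip","stylus","fork","seam0","seam1","seam2","seam3","seam4","seam5","piston","socket","pad"]:
        r=landmark_of(p,t); print(t,[(np.round(x["uv"],1).tolist(),round(x["confidence"],2)) for x in r[:7]])
E
```

```text
t 0.0 p [0.1683 0.6013 0.2075] F [-0.   0.2  0.7] w 0.0856 g 0.0
[[-0.963, 0.269, -0.0], [0.269, 0.963, -0.002], [-0.0, -0.002, -1.0]]
scene cam at [ 0.984 -0.488  0.95 ]
disc1_center [([252.0, 248.6], 0.7), ([250.2, 196.7], 0.64), ([230.3, 226.2], 0.63), ([229.1, 174.1], 0.52)]
tray [([334.2, 147.6], 0.58), ([223.5, 268.8], 0.49)]
plate_top [([274.4, 187.1], 0.6)]
block_grip [([220.6, 264.8], 0.9)]
mat [([222.9, 269.0], 0.8)]
stylus_grip [([176.5, 207.9], 0.64), ([158.0, 287.3], 0.26)]
stylus [([180.7, 225.0], 0.62), ([305.8, 181.6], 0.6)]
fork [([185.9, 232.7], 0.86), ([277.0, 196.0], 0.32)]
seam0 [([261.7, 211.8], 0.84), ([279.7, 197.1], 0.78), ([288.0, 197.1], 0.7), ([300.1, 192.5], 0.69), ([303.9, 181.8], 0.67), ([267.5, 204.8], 0.6)]
seam1 [([261.7, 211.8], 0.84), ([279.7, 197.1], 0.78), ([288.0, 197.1], 0.7), ([300.1, 192.5], 0.69), ([303.9, 181.8], 0.67), ([267.5, 204.8], 0.6)]
seam2 [([261.7, 211.8], 0.84), ([279.7, 197.1], 0.78), ([288.0, 197.1], 0.7), ([300.1, 192.5], 0.69), ([303.9, 181.8], 0.67), ([267.5, 204.8], 0.6)]
seam3 [([261.7, 211.8], 0.84), ([279.7, 197.1], 0.78
[... 1325 characters left out ...]
6)]
seam2 [([264.1, 201.9], 0.97), ([238.9, 169.3], 0.96), ([259.4, 185.9], 0.93), ([248.8, 178.3], 0.81), ([260.9, 187.2], 0.59), ([277.3, 207.3], 0.56)]
seam3 [([264.1, 201.9], 0.97), ([238.9, 169.3], 0.96), ([259.4, 185.9], 0.93), ([248.8, 178.3], 0.81), ([260.9, 187.2], 0.59), ([277.3, 207.3], 0.56)]
seam4 [([264.1, 201.9], 0.97), ([238.9, 169.3], 0.96), ([259.4, 185.9], 0.93), ([248.8, 178.3], 0.81), ([260.9, 187.2], 0.59), ([277.3, 207.3], 0.56)]
seam5 [([264.1, 201.9], 0.97), ([238.9, 169.3], 0.96), ([259.4, 185.9], 0.93), ([248.8, 178.3], 0.81), ([260.9, 187.2], 0.59), ([277.3, 207.3], 0.56)]
piston [([314.8, 339.0], 0.54)]
socket [([164.5, 207.1], 0.62)]
pad [([236.9, 137.7], 0.71)]
```

View pics/scene0.png

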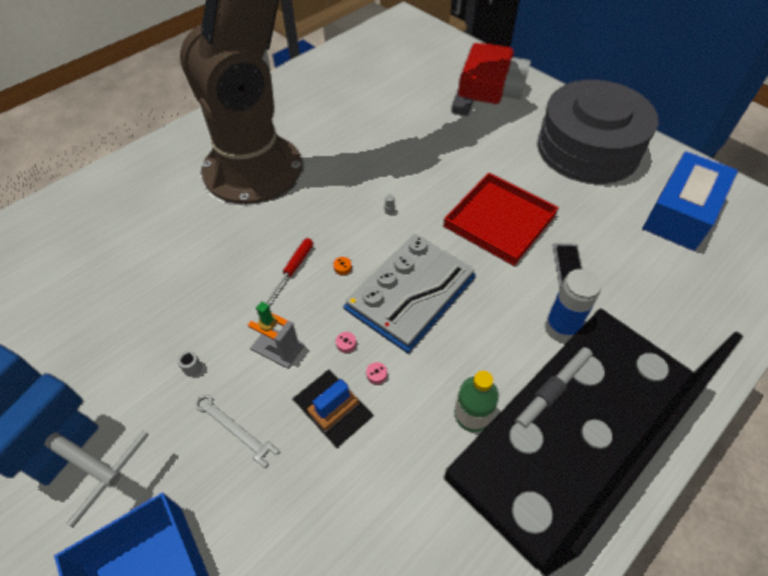

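View pics/side0.png

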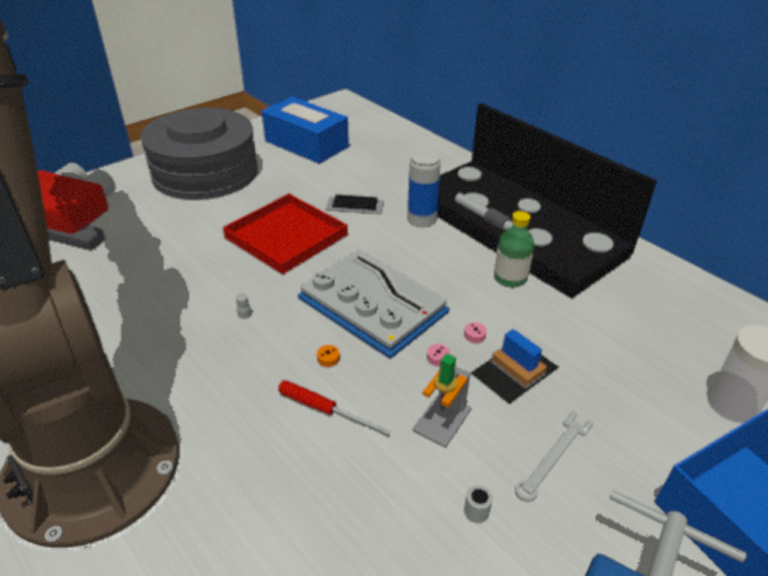

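Scene view (original px): steel discs on the plate are at about (279,163), (269,175), (258,186) and (249,197). Look-alikes off the plate: orange (228,177), pink (231,228) and (251,248). The yellow dot is at (235,200), the red dot at (259,216), the block at (221,265), the fork at (180,225) and the tray at (334,145). The choice is the four bright steel discs on the plate.

Run:
```python
from h import *
P={n:cams.capture(n) for n in ["scene","side"]}
def both(name,u,v,z):
    a=onz(P["scene"],u,z);b=onz(P["side"],v,z);print(name,np.round(a[:2],3),np.round(b[:2],3))
D=lambda x,y:(x/1.5,y/1.5)
both("d_yel",D(373,296),D(390,318),.051)
both("d2",D(387,279),D(367,303),.051)
both("d3",D(404,262),D(347,290),.051)
both("d4",D(419,244),D(323,280),.051)
both("plate",(274.4,187.1),(245.3,192.1),.034)
both("tray",(334.2,147.6),(191.6,155.5),0)
both("yellow",D(352,301),D(390,338),.034)
both("red",D(388,325),D(424,312),.034)
both("block",(220.6,264.8),(345.2,233.7),.051)
both("mat",(222.9,269),(342.6,247.8),0.0)
both("fork",(185.9,232.7),(292.6,278.9),0)
both("stylus",D(264,306),D(448,358),.122)
both("plate c1",D(345,303),D(391,346),.034)
both("plate c2",D(408,345),D(446,303),.034)
both("plate c3",D(474,270),D(362,250),.034)
both("plate c4",D(415,236),D(301,293),.034)
both("piston",D(190,352),D(483,490),.04)
both("socket",D(390,197),D(242,296),.03)
save(P["side"],"side1.png",(180,140,360,300),4.4)
```

```text
d_yel [ 0.522 -0.078] [ 0.51  -0.082]
d2 [ 0.512 -0.029] [ 0.505 -0.025]
d3 [0.505 0.027] [0.5   0.026]
d4 [0.493 0.084] [0.484 0.077]
plate [0.541 0.013] [0.546 0.021]
tray [0.553 0.301] [0.557 0.308]
yellow [ 0.492 -0.109] [ 0.489 -0.106]
red [ 0.584 -0.097] [ 0.58  -0.096]
block [ 0.626 -0.28 ] [ 0.619 -0.278]
mat [ 0.62  -0.272] [ 0.62  -0.279]
fork [ 0.457 -0.274] [ 0.451 -0.267]
stylus [ 0.436 -0.266] [ 0.466 -0.259]
plate c1 [ 0.486 -0.122] [ 0.477 -0.122]
plate c2 [ 0.642 -0.101] [ 0.628 -0.104]
plate c3 [0.614 0.126] [0.614 0.121]
plate c4 [0.462 0.105] [0.441 0.09 ]
piston [ 0.367 -0.406] [ 0.386 -0.414]
socket [0.337 0.152] [0.355 0.157]
```

View pics/side1.png

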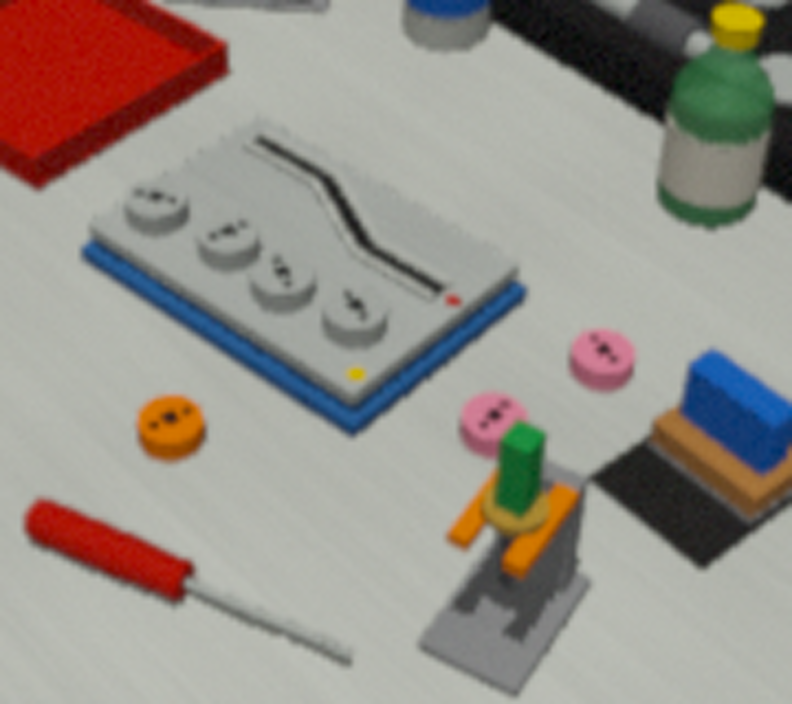

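Crop confirms: four bright steel discs lie on the plate's near half, at crop px (155,205), (228,242), (283,280) and (354,312). The orange and pink look-alikes lie off the plate. I'll move over the plate for the wrist camera.

```bash
python3 -m handwheel '{"travel":[[-0.52,-0.48,-0.11],[-0.52,-0.48,-0.11],[-0.52,-0.48,-0.11],[-0.52,-0.48,-0.11],[-0.52,-0.48,-0.11],[-0.52,-0.48,-0.11],[-0.52,-0.48,-0.11],[-0.52,-0.48,-0.11],[-0.52,-0.48,-0.11],[-0.52,-0.48,-0.11],[-0.52,-0.48,-0.11],[-0.52,-0.48,-0.11],[-0.52,-0.48,-0.11],[-0.52,-0.48,-0.11],[-0.52,-0.48,-0.11],[-0.52,-0.48,-0.11],[-0.52,-0.48,-0.11],[-0.52,-0.48,-0.11]],"spin":[68,68,68,68,68,68,68,68,68,68,68,68,68,68,68,68,68,68],"fingers":[0,0,0,0,0,0,0,0,0,0,0,0,0,0,0,0,0,0]}' 30
python3 - <<'E'
from h import *
st();print(np.round(sensors.state()["joints"],1))
p=cams.capture("wrist");save(p,"w0.png",s=1.5)
print(np.round(-np.array(p["R"]).T@p["t"],3), np.round(p["R"],3))
for t in ["disc1_center","plate_top","seam0","tray"]:
    r=landmark_of(p,t);print(t,[(np.round(x["uv"],1).tolist(),round(x["confidence"],2)) for x in r[:7]])
E
```

```text
clock: 3.7
position: [0.5392, 0.0011, 0.318]
tool_rot: [[-0.113, 0.994, -0.001], [0.994, 0.113, 0.001], [0.001, -0.001, -1.0]]
contact_force: [0.3, -0.6, 0.3]
grip_width: 0.0854
gripper_force: 0.0
t 3.7 p [0.5392 0.0011 0.318 ] F [ 0.3 -0.6  0.3] w 0.0854 g 0.0
[[-0.113, 0.994, -0.001], [0.994, 0.113, 0.001], [0.001, -0.001, -1.0]]
[-35.2  13.5  37.6  94.2  -8.5  75.2  10.4]
[0.531 0.074 0.483] [[ 0.994  0.113 -0.001]
 [ 0.109 -0.951  0.288]
 [ 0.031 -0.287 -0.958]]
disc1_center [([175.0, 176.6], 0.81), ([248.8, 246.2], 0.79), ([293.4, 252.9], 0.58), ([241.0, 209.1], 0.56)]
plate_top [([261.1, 153.2], 0.66)]
seam0 [([296.4, 129.8], 0.88), ([282.4, 161.7], 0.84), ([289.0, 150.9], 0.83), ([298.0, 100.7], 0.7), ([274.4, 208.8], 0.69), ([280.3, 184.8], 0.68)]
tray []
```

View pics/w0.png

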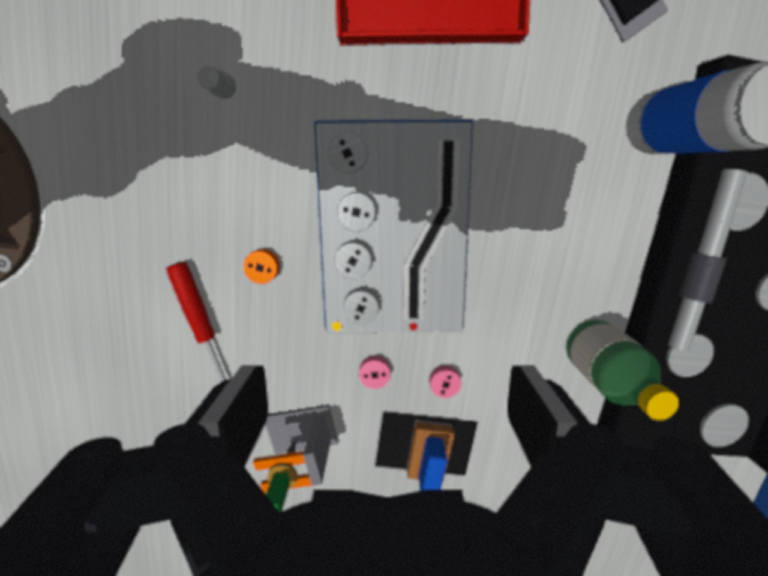

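Wrist view (display px): discs at (347,153) in shadow, (356,212), (353,261) and (361,306). Channel bends at (413,266) and (447,207), ends at (413,318) and (448,141). Red dot (413,327), yellow (337,327).

```bash
cat > fit.py <<'E'
from h import *
from scipy.optimize import least_squares
S=np.array([(22,-97),(22,-35),(56,30),(56,97)])/1e3
def fitplate(p,g=(0.546,0.008,np.radians(6.5)),pad=.02,z=.034):
    """fit plate x,y,yaw to the black channel floor in picture p"""
    pose=lambda q,P:np.c_[q[0]+np.cos(q[2])*P[:,0]-np.sin(q[2])*P[:,1],q[1]+np.sin(q[2])*P[:,0]+np.cos(q[2])*P[:,1],np.full(len(P),z)]
    g=np.array(g)
    for it in range(3):
        m=np.zeros(p["frame"].shape[:2],np.uint8)
        pl=np.array([proj(p,X) for X in pose(g,S)]);
        sc=np.linalg.norm(pl[0]-pl[1])/.062
        cv2.polylines(m,[np.int32(np.round(pl))],False,255,max(3,int(sc*[.04,.03,.024][it])))
        blk=(p["frame"].max(2)<48)&(m>0)
        v,u=np.nonzero(blk)
        W=np.array([onz(p,(a,b),z)[:2] for a,b in zip(u,v)])
        def res(q):
            c,s=np.cos(q[2]),np.sin(q[2]);L=(W-q[:2])@np.array([[c,-s],[s,c]])
            best=[]
            for a,b in zip(S[:-1],S[1:]):
                t=np.clip((L-a)@(b-a)/((b-a)@(b-a)),0,1);best.append(np.linalg.norm(L-a-t[:,None]*(b-a),axis=1))
            d=np.min(best,0)
            # along-channel end alignment: mean y extent
            lo,hi=np.percentile(L[:,1],[.5,99.5])
            return np.r_[np.maximum(d-.004,0)+.3*d, 3*np.sqrt(len(W))*.3*((lo+hi)/2)]
        r=least_squares(res,g,x_scale=[.01,.01,.05]);g=r.x
    c,s=np.cos(g[2]),np.sin(g[2]);L=(W-g[:2])@np.array([[c,-s],[s,c]])
    print("plate",np.round(g[:2],4),"yaw",round(np.degrees(g[2]),2),"n",len(W),"y ext",np.round(np.percentile(L[:,1],[.5,99.5]),4))
    return g
def w2p(g,X):
    c,s=np.cos(g[2]),np.sin(g[2]);return np.array([[c,s],[-s,c]])@(np.array(X)[:2]-g[:2])
def p2w(g,P):
    c,s=np.cos(g[2]),np.sin(g[2]);return np.array([[c,-s],[s,c]])@np.array(P)+g[:2]
E
python3 - <<'E'
from fit import *
p=cams.capture("wrist")
g=fitplate(p)
for uv in [(337,327),(413,327)]: print("dot",np.round(w2p(g,onz(p,np.array(uv)/1.5,.034)),4))
for t in landmark_of(p,"disc1_center"):
    X=onz(p,t["uv"],.0425);print("disc lm",np.round(X[:2],4),np.round(w2p(g,X),4))
for uv in [(347,153),(356,212),(353,261),(361,306)]:
    X=onz(p,np.array(uv)/1.5,.0515);print("disc",np.round(X[:2],4),np.round(w2p(g,X),4))
for t in ["block_grip","mat","fork","stylus_grip","plate_top"]:
    for x in landmark_of(p,t)[:1]: print(t,x["uv"],np.round(onz(p,x["uv"],dict(block_grip=.051,mat=0,fork=0,stylus_grip=.116,plate_top=.034)[t]),4))
for n in ["scene","side"]: fitplate(cams.capture(n),g)
E
```

```text
plate [0.5455 0.0108] yaw 7.35 n 577 y ext [-0.0935  0.0936]
dot [-0.0673 -0.1105]
dot [ 0.0212 -0.1118]
disc lm [ 0.6191 -0.1507] [ 0.0523 -0.1696]
disc lm [ 0.4026 -0.0376] [-0.1479 -0.0297]
disc lm [ 0.5205 -0.0762] [-0.0359 -0.083 ]
disc lm [ 0.5368 -0.1552] [-0.0299 -0.1635]
disc [0.4896 0.0854] [-0.0459  0.0811]
disc [0.5039 0.0285] [-0.039   0.0229]
disc [ 0.5055 -0.0233] [-0.044  -0.0287]
disc [ 0.5188 -0.0726] [-0.0372 -0.0793]
block_grip [290.0, 312.1] [ 0.6319 -0.2775  0.051 ]
mat [282.8, 293.5] [ 0.6219 -0.2742  0.    ]
fork [197.5, 286.1] [ 0.4459 -0.2767  0.    ]
stylus_grip [180.4, 326.2] [ 0.4415 -0.2741  0.116 ]
plate_top [261.4, 156.4] [0.5441 0.0068 0.034 ]
plate [0.5437 0.0071] yaw 6.77 n 110 y ext [-0.0921  0.092 ]
plate [0.5519 0.035 ] yaw 10.66 n 42 y ext [-0.0582  0.0596]
```

```bash
python3 -m handwheel '{"travel":[[-0.071,-0.0285,0.2],[-0.071,-0.0285,0.2],[-0.071,-0.0285,0.2],[-0.071,-0.0285,0.2],[-0.071,-0.0285,0.2],[-0.071,-0.0285,0.23],[-0.071,-0.0285,0.23],[-0.071,-0.0285,0.23]],"spin":[0,0,0,0,0,0,0,0],"fingers":[0.3,0.3,0.3,0.3,0.3,0.3,0.3,0.3]}' 30
python3 - <<'E'
from h import *
st()
p=cams.capture("wrist");save(p,"w1.png",s=1.5)
for t in landmark_of(p,"disc1_center"): print(t["uv"],t["confidence"],np.round(onz(p,t["uv"],.0425),4))
print(proj(p,[.5188,-.0726,.0515]))
E
```

```text
clock: 5.2
position: [0.5202, -0.0738, 0.0895]
tool_rot: [[-0.111, 0.994, 0.001], [0.994, 0.111, 0.0], [0.0, 0.001, -1.0]]
contact_force: [0.8, -0.2, -0.1]
grip_width: 0.0598
gripper_force: 0.0
t 5.2 p [ 0.5202 -0.0738  0.0895] F [ 0.8 -0.2 -0.1] w 0.0598 g 0.0
[[-0.111, 0.994, 0.001], [0.994, 0.111, 0.0], [0.0, 0.001, -1.0]]
[124.2, 152.6] 0.97 [ 0.4119 -0.0408  0.0425]
[258.8, 207.6] 0.87 [ 0.5208 -0.0739  0.0425]
[268.2, 286.2] 0.8 [ 0.5376 -0.1471  0.0425]
[342.0, 124.1] 0.39 [ 0.5754 -0.0011  0.0425]
[256.43459128 209.6050384 ]
```

View pics/w1.png

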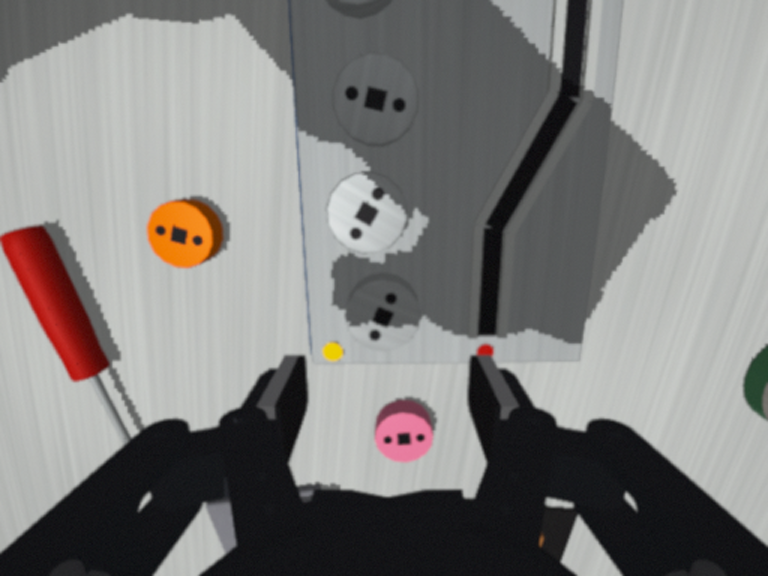

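The disc is centred between the fingers at display px (384,317). Descend and grip.

```bash
python3 -m handwheel '{"travel":[[0,0,0.02],[0,0,0.035],[0,0,0.045],[0,0,0.051],[0,0,0.0535],[0,0,0.0535],[0,0,0.0535],[0,0,0.0535],[0,0,0.0535],[0,0,0.0535],[0,0,0.0535],[0,0,0.0535]],"spin":[0,0,0,0,0,0,0,0,0,0,0,0],"fingers":[0.3,0.3,0.3,0.3,0.3,0.3,0.55,0.6,0.6,0.6,0.6,0.6]}' 30
python3 -m handwheel '{"travel":[[0,0,-0.02],[0,0,-0.05],[0,0,-0.09],[0,0,-0.09]],"spin":[0,0,0,0],"fingers":[0.6,0.6,0.6,0.6]}'
```

```text
clock: 6.5
position: [0.5194, -0.0742, 0.0348]
tool_rot: [[-0.111, 0.994, 0.0], [0.994, 0.111, 0.0], [0.0, 0.0, -1.0]]
contact_force: [-0.7, 0.6, -0.2]
grip_width: 0.0338
gripper_force: 0.0
clock: 6.9
position: [0.5222, -0.075, 0.1291]
tool_rot: [[-0.11, 0.994, 0.007], [0.994, 0.11, 0.0], [-0.001, 0.007, -1.0]]
contact_force: [0.7, -0.2, 0.4]
grip_width: 0.034
gripper_force: 0.0
```

Run:
```python
from h import *
p=cams.capture("wrist");save(p,"w2.png",s=1.5)
```

```text
(no output)
```

View pics/w2.png

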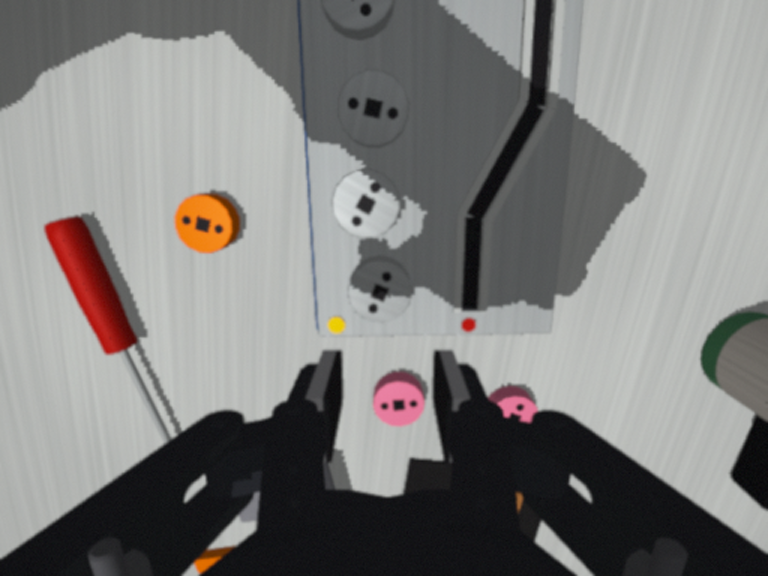

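Run:
```python
from h import *
s=sensors.state();T=np.array(s["position"]);R=np.array(s["tool_rot"])
p=cams.capture("wrist")
for dz in [0,-.0015,-.005,-.013,-.019]:
    print(dz,[np.round(1.5*proj(p,T+R@np.array([x,y,dz])),0).tolist() for x,y in [(-.011,-.017),(.011,-.017),(.011,.017),(0,0)]])
for t in landmark_of(p,"disc1_center"): print(np.array(t["uv"])*1.5,t["confidence"],np.round(onz(p,t["uv"],.0425),4))
X=onz(p,(380/1.5,290/1.5),.0515);print(X)
```

```text
0 [[349.0, 370.0], [347.0, 323.0], [427.0, 323.0], [387.0, 347.0]]
-0.0015 [[348.0, 371.0], [347.0, 324.0], [427.0, 324.0], [387.0, 348.0]]
-0.005 [[348.0, 375.0], [346.0, 327.0], [428.0, 327.0], [387.0, 352.0]]
-0.013 [[346.0, 384.0], [344.0, 335.0], [430.0, 335.0], [387.0, 360.0]]
-0.019 [[344.0, 392.0], [343.0, 341.0], [431.0, 341.0], [387.0, 367.0]]
[507.75 409.35] 0.93 [ 0.6144 -0.15    0.0425]
[382.95 293.55] 0.84 [ 0.519  -0.0759  0.0425]
[207.6  220.05] 0.75 [ 0.4088 -0.0416  0.0425]
[395.1  396.75] 0.69 [ 0.5352 -0.1483  0.0425]
[ 0.51672154 -0.07119527  0.0515    ]
```

The disc hasn't moved, so the fingers closed above it. The visible fingertips sit about 20 mm behind the nominal TCP. I'll go lower in felt steps.

```bash
python3 -m handwheel '{"travel":[[0,0,0.05],[0,0,0.085],[0,0,0.095],[0,0,0.1],[0,0,0.1],[0,0,0.1]],"spin":[0,0,0,0,0,0],"fingers":[0.35,0.35,0.35,0.35,0.35,0.35]}' 30
python3 -m handwheel '{"travel":[[0,0,0.002],[0,0,0.004],[0,0,0.004],[0,0,0.004]],"spin":[0,0,0,0],"fingers":[0.35,0.35,0.35,0.35]}' 30
python3 -m handwheel '{"travel":[[0,0,0.002],[0,0,0.004],[0,0,0.004],[0,0,0.004]],"spin":[0,0,0,0],"fingers":[0.35,0.35,0.35,0.35]}' 30
python3 - <<'E'
from h import *
p=cams.capture("side");save(p,"s2.png",(190,140,310,230),6)
E
```

```text
clock: 7.65
position: [0.5203, -0.0744, 0.0259]
tool_rot: [[-0.111, 0.994, 0.002], [0.994, 0.111, -0.0], [-0.0, 0.002, -1.0]]
contact_force: [-0.8, -0.0, 0.5]
grip_width: 0.0557
gripper_force: 0.0
clock: 8.05
position: [0.5194, -0.0741, 0.021]
tool_rot: [[-0.111, 0.994, 0.0], [0.994, 0.111, 0.0], [0.0, 0.0, -1.0]]
contact_force: [0.6, 0.1, 0.6]
grip_width: 0.0554
gripper_force: 0.0
clock: 8.45
position: [0.5193, -0.0742, 0.0167]
tool_rot: [[-0.111, 0.994, -0.0], [0.994, 0.111, 0.0], [0.0, -0.0, -1.0]]
contact_force: [-0.6, -0.3, 0.1]
grip_width: 0.0555
gripper_force: 0.0
```

View pics/s2.png

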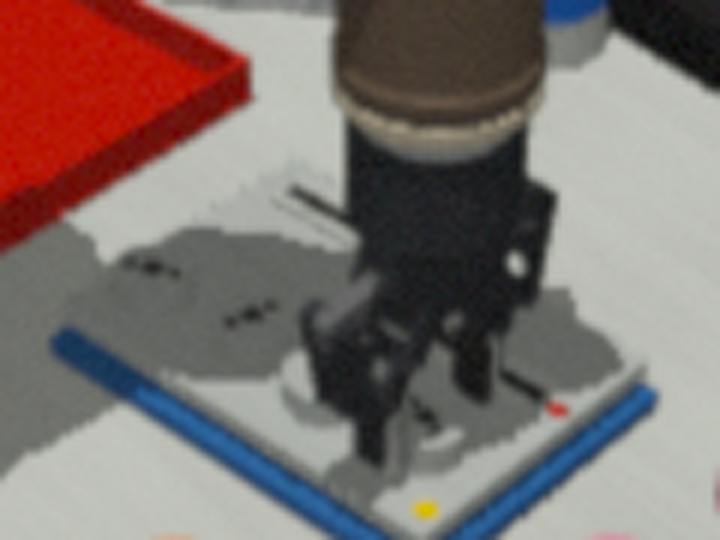

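The near fingertip at (372,462) is still above the plate. I'll close here and check the width.

```bash
python3 -m handwheel '{"travel":[[0,0,0],[0,0,0],[0,0,0],[0,0,0],[0,0,0],[0,0,0]],"spin":[0,0,0,0,0,0],"fingers":[0.7,0.7,0.7,0.7,0.7,0.7]}' 30
```

```text
clock: 9.1
position: [0.5194, -0.0742, 0.0168]
tool_rot: [[-0.111, 0.994, 0.0], [0.994, 0.111, 0.0], [0.0, 0.0, -1.0]]
contact_force: [-0.2, -0.2, 1.1]
grip_width: 0.0385
gripper_force: 30.4
```

Gripped. Lift and carry to before the tray, then look.

```bash
python3 -m handwheel '{"travel":[[0,0,-0.02],[0,0,-0.05],[0,0,-0.1],[0.05,0.01,-0.15],[0.29,0.053,-0.18],[0.29,0.053,-0.18],[0.29,0.053,-0.18],[0.29,0.053,-0.18],[0.29,0.053,-0.18],[0.29,0.053,-0.18],[0.29,0.053,-0.18],[0.29,0.053,-0.18]],"spin":[0,0,0,0,0,0,0,0,0,0,0,0],"fingers":[0.7,0.7,0.7,0.7,0.7,0.7,0.7,0.7,0.7,0.7,0.7,0.7]}' 40
python3 - <<'E'
from h import *
st()
p=cams.capture("wrist");save(p,"w3.png",s=1.5)
for t in landmark_of(p,"tray"): print(t["uv"],t["confidence"],np.round(onz(p,t["uv"],.0),4))
f=p["frame"].astype(int);m=((f[:,:,0]>70)&(f[:,:,0]>2.5*f[:,:,1])&(f[:,:,0]>2.5*f[:,:,2])).astype(np.uint8)
c=max(cv2.findContours(m,0,2)[0],key=cv2.contourArea)
h=cv2.approxPolyDP(cv2.convexHull(c),6,True)[:,0]
for q in h: print(q, np.round(onz(p,q,.03)[:2],4))
E
```

```text
clock: 10.3
position: [0.5397, 0.2186, 0.1965]
tool_rot: [[-0.11, 0.994, -0.0], [0.994, 0.11, -0.001], [-0.001, -0.001, -1.0]]
contact_force: [-0.1, -1.1, -0.5]
grip_width: 0.0379
gripper_force: 40.8
t 10.3 p [0.5397 0.2186 0.1965] F [-0.1 -1.1 -0.5] w 0.0379 g 40.75596749782562
[[-0.11, 0.994, -0.0], [0.994, 0.11, -0.001], [-0.001, -0.001, -1.0]]
[274.7, 105.2] 0.59 [0.5509 0.3036 0.    ]
[277.4, 313.6] 0.58 [ 0.5956 -0.0075  0.    ]
[359  15] [0.6276 0.406 ]
[348 182] [0.6515 0.2228]
[200 185] [0.469  0.1985]
[186  19] [0.4436 0.3811]
```

View pics/w3.png

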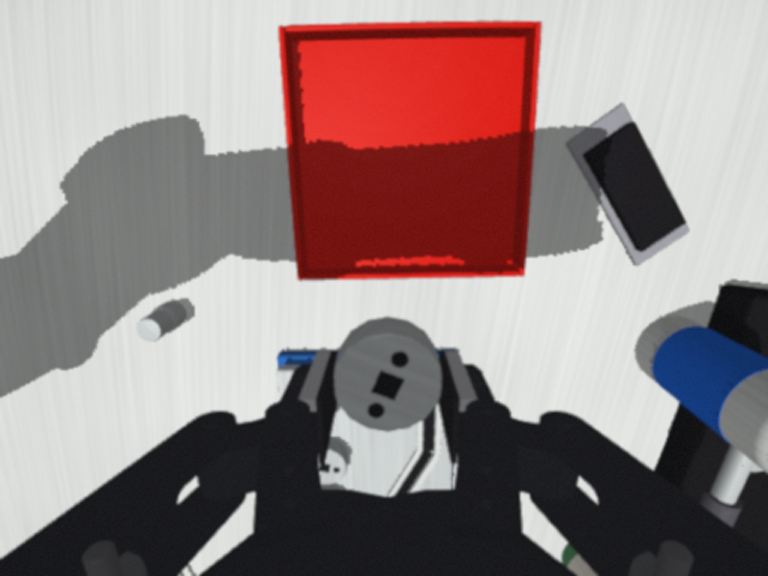

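Disc is held level, centred at display px (388,373). The tray corners are clear, giving a centre of about (0.548, 0.302). Placing disc 1 at a tray quadrant.

```bash
python3 -m handwheel '{"travel":[[0.05,-0.01,0.03],[0.1,-0.02,0.06],[0.122,-0.0225,0.1],[0.122,-0.0225,0.14],[0.122,-0.0225,0.17],[0.122,-0.0225,0.19],[0.122,-0.0225,0.2],[0.122,-0.0225,0.204],[0.122,-0.0225,0.206],[0.122,-0.0225,0.206],[0.122,-0.0225,0.206]],"spin":[0,0,0,0,0,0,0,0,0,0,0],"fingers":[0.7,0.7,0.7,0.7,0.7,0.7,0.7,0.7,0.7,0.7,0.7]}' 40
python3 -m handwheel '{"travel":[[0,0,0],[0,0,0],[0,0,0],[0,0,-0.02],[0,0,-0.06],[-0.05,0,-0.1],[-0.1,0,-0.15],[-0.2,0,-0.206],[-0.3,0,-0.206],[-0.34,0.01,-0.25],[-0.34,0.01,-0.28],[-0.34,0.01,-0.28],[-0.34,0.01,-0.28],[-0.34,0.01,-0.28]],"spin":[0,0,0,0,0,0,0,0,0,0,0,0,0,0],"fingers":[0.38,0.38,0.38,0.38,0.38,0.38,0.35,0.35,0.35,0.35,0.35,0.35,0.35,0.35]}' 40
cat > discs.py <<'E'
from fit import *
def circles(p,g,z=.0515,box=((-.075,.0),(-.11,.11))):
    "rectify the plate's smooth half at the disc-top height, find discs by Hough; returns plate coords"
    r=.0005;(x0,x1),(y0,y1)=(-.1,.02),(-.12,.12)
    xs=np.arange(x0,x1,r);ys=np.arange(y0,y1,r)
    M=np.array([[proj(p,[*p2w(g,(x,y)),z]) for x in xs] for y in ys],np.float32)
    im=cv2.remap(p["frame"],M[...,0],M[...,1],cv2.INTER_LINEAR)
    gr=cv2.createCLAHE(4,(8,8)).apply(cv2.GaussianBlur(cv2.cvtColor(im,cv2.COLOR_RGB2GRAY),(5,5),0))
    c=cv2.HoughCircles(gr,cv2.HOUGH_GRADIENT_ALT,1,60,param1=120,param2=.6,minRadius=36,maxRadius=44)
    out=[] if c is None else [(x0+q[0]*r,y0+q[1]*r,q[2]*r) for q in c[0]]
    return out,im
E
python3 - <<'E'
from discs import *
st()
p=cams.capture("wrist");save(p,"w4.png",s=1.5)
g=fitplate(p,(.545,.009,np.radians(7)))
c,im=circles(p,g)
for q in c: print(np.round(q,4),np.round(p2w(g,q[:2]),4))
for t in landmark_of(p,"disc1_center"): 
    X=onz(p,t["uv"],.0425);print(np.array(t["uv"])*1.5,round(t["confidence"],2),np.round(X,4),w2p(g,X))
E
```

```text
clock: 11.5
position: [0.5047, 0.339, -0.0081]
tool_rot: [[-0.111, 0.994, 0.001], [0.994, 0.111, 0.001], [0.001, 0.001, -1.0]]
contact_force: [-1.2, -0.0, -1.1]
grip_width: 0.0381
gripper_force: 40.8
clock: 12.9
position: [0.5533, -0.0047, 0.2748]
tool_rot: [[-0.103, 0.995, 0.006], [0.995, 0.103, -0.001], [-0.002, 0.006, -1.0]]
contact_force: [-0.4, 0.6, -0.1]
grip_width: 0.0552
gripper_force: 0.0
t 12.9 p [ 0.5533 -0.0047  0.2748] F [-0.4  0.6 -0.1] w 0.0552 g 0.0
[[-0.103, 0.995, 0.006], [0.995, 0.103, -0.001], [-0.002, 0.006, -1.0]]
plate [0.5453 0.0103] yaw 7.33 n 734 y ext [-0.0939  0.094 ]
[-0.04    0.0245  0.0194] [0.5025 0.0295]
[-0.0475  0.084   0.0196] [0.4875 0.0875]
[360.  379.5] 0.91 [ 0.5405 -0.1493  0.0425] [-0.02520407 -0.15761414]
[235.5  265.35] 0.81 [ 0.4074 -0.0368  0.0425] [-0.14279932 -0.02903518]
[432.9 389.1] 0.74 [ 0.62   -0.153   0.0425] [ 0.05322127 -0.17144753]
[182.85 340.05] 0.46 [ 0.3514 -0.123   0.0425] [-0.20938275 -0.10743586]
```

View pics/w4.png

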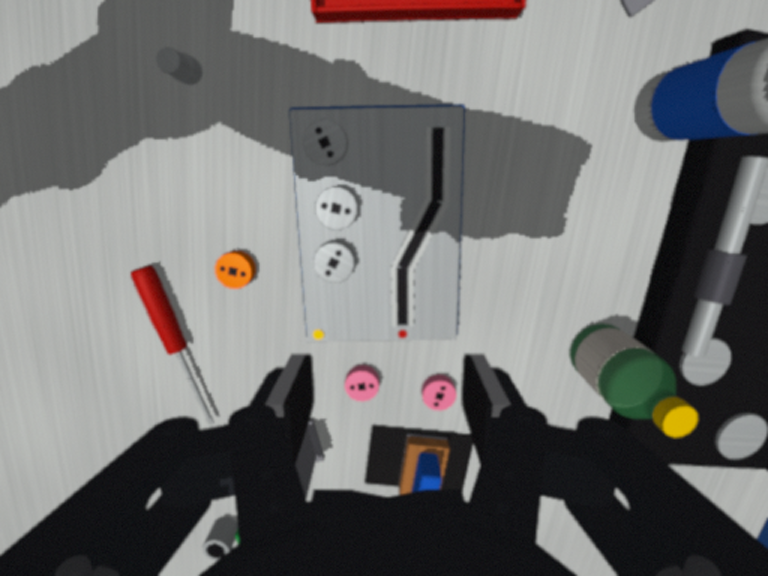

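Three discs remain, at display px (324,142), (335,207) and (333,263).

Run:
```python
from discs import *
p=cams.capture("wrist");st()
X=onz(p,np.array((333.5,262))/1.5,.0515);print(X,to_tool([X[0],X[1],.09]))
```

```text
t 13.05 p [0.5515 0.0021 0.2707] F [-0.3  0.9  0. ] w 0.0554 g 0.0
[[-0.11, 0.994, 0.0], [0.994, 0.11, 0.001], [0.001, 0.0, -1.0]]
[ 0.50307887 -0.01616839  0.0515    ] [-0.01292559 -0.05021383  0.18064694]
```

```bash
python3 -m handwheel '{"travel":[[-0.0193,-0.05,0.05],[-0.0193,-0.05,0.1],[-0.0193,-0.05,0.15],[-0.0193,-0.05,0.18],[-0.0193,-0.05,0.2],[-0.0193,-0.05,0.2],[-0.0193,-0.05,0.2],[-0.0193,-0.05,0.2]],"spin":[0,0,0,0,0,0,0,0],"fingers":[0.33,0.33,0.33,0.33,0.33,0.33,0.33,0.33]}' 40
cat > near.py <<'E'
from discs import *
p=cams.capture("wrist");s=sensors.state();st()
for t in landmark_of(p,"disc1_center"):
    X=onz(p,t["uv"],.0425)
    if np.linalg.norm(X[:2]-s["position"][:2])<.05: print(np.array(t["uv"])*1.5,round(t["confidence"],2),"disc",np.round(X,4),"shift",np.round(to_tool([X[0],X[1],.0165]),4))
E
python3 near.py
```

```text
clock: 13.85
position: [0.5049, -0.0222, 0.0718]
tool_rot: [[-0.112, 0.994, 0.002], [0.994, 0.112, 0.0], [0.0, 0.002, -1.0]]
contact_force: [-0.4, 0.3, 0.7]
grip_width: 0.0573
gripper_force: 0.0
t 13.9 p [ 0.5051 -0.0223  0.072 ] F [0.7 0.3 0.4] w 0.057 g 0.0
[[-0.112, 0.994, 0.002], [0.994, 0.112, 0.001], [0.0, 0.002, -1.0]]
```

```bash
python3 -m handwheel '{"travel":[[0,0,0.02],[0,0,0.04],[0,0,0.05],[0,0,0.054],[0,0,0.0555],[0,0,0.0555],[0,0,0.0555],[0,0,0.0555],[0,0,0.0555],[0,0,0.0555],[0,0,0.0555]],"spin":[0,0,0,0,0,0,0,0,0,0,0],"fingers":[0.33,0.33,0.33,0.33,0.33,0.33,0.7,0.7,0.7,0.7,0.7]}' 40
```

```text
clock: 15.05
position: [0.5045, -0.0229, 0.0155]
tool_rot: [[-0.111, 0.994, 0.001], [0.994, 0.111, 0.0], [-0.0, 0.001, -1.0]]
contact_force: [1.8, -0.3, 2.3]
grip_width: 0.0381
gripper_force: 40.1
```

```bash
python3 -m handwheel '{"travel":[[0,0,-0.02],[0,0,-0.05],[0.02,0,-0.09],[0.07,0.02,-0.1],[0.357,0.119,-0.1],[0.357,0.119,-0.1],[0.357,0.119,-0.1],[0.357,0.119,-0.1],[0.357,0.119,-0.1],[0.357,0.119,-0.1],[0.357,0.119,-0.1],[0.357,0.119,-0.06],[0.357,0.119,-0.03],[0.357,0.119,0],[0.357,0.119,0.015],[0.357,0.119,0.022],[0.357,0.119,0.025],[0.357,0.119,0.026],[0.357,0.119,0.026]],"spin":[0,0,0,0,0,0,0,0,0,0,0,0,0,0,0,0,0,0,0],"fingers":[0.7,0.7,0.7,0.7,0.7,0.7,0.7,0.7,0.7,0.7,0.7,0.7,0.7,0.7,0.7,0.7,0.7,0.7,0.7]}' 40
python3 -m handwheel '{"travel":[[0,0,0],[0,0,0],[0,0,0],[0,0,-0.02],[0,0,-0.06],[-0.02,0,-0.1],[-0.06,0,-0.14],[-0.3,-0.08,-0.22],[-0.3,-0.08,-0.22],[-0.3,-0.08,-0.22],[-0.3,-0.08,-0.22],[-0.3,-0.08,-0.22],[-0.3,-0.08,-0.22],[-0.3,-0.08,-0.22],[-0.3,-0.08,-0.22]],"spin":[0,0,0,0,0,0,0,0,0,0,0,0,0,0,0],"fingers":[0.38,0.38,0.38,0.38,0.38,0.38,0.35,0.35,0.35,0.35,0.35,0.35,0.35,0.35,0.35]}' 40
python3 - <<'E'
from discs import *
p=cams.capture("wrist");p=cams.capture("wrist");st();save(p,"w5.png",s=1.2)
g=fitplate(p,(.545,.009,np.radians(7)))
c,im=circles(p,g)
for q in c: X=p2w(g,q[:2]);print(np.round(q,4),np.round(X,4),np.round(to_tool([*X,.0165]),4))
E
```

```text
clock: 16.95
position: [0.5835, 0.3454, -0.0095]
tool_rot: [[-0.111, 0.994, 0.001], [0.994, 0.111, 0.001], [0.001, 0.002, -1.0]]
contact_force: [-0.1, 0.0, -1.2]
grip_width: 0.0381
gripper_force: 40.5
clock: 18.45
position: [0.5367, 0.0388, 0.2094]
tool_rot: [[-0.111, 0.994, 0.0], [0.994, 0.111, 0.001], [0.001, 0.001, -1.0]]
contact_force: [0.6, 0.6, 0.1]
grip_width: 0.0552
gripper_force: 0.0
t 18.55 p [0.5365 0.0399 0.2088] F [ 0.9 -0.  -0.3] w 0.0556 g 0.0
[[-0.113, 0.994, -0.001], [0.994, 0.113, 0.0], [0.0, -0.001, -1.0]]
plate [0.5454 0.0099] yaw 7.08 n 946 y ext [-0.0949  0.0949]
[-0.042   0.025   0.0199] [0.5006 0.0296] [-0.0063 -0.0367  0.1923]
[-0.047   0.084   0.0202] [0.4884 0.0875] [ 0.0526 -0.0423  0.1923]
```

View pics/w5.png

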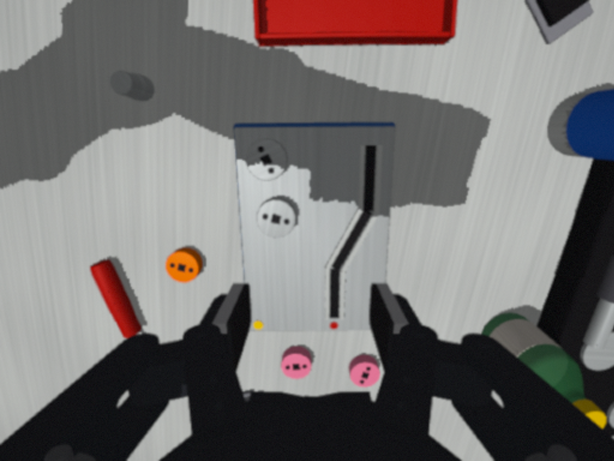

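Two discs remain, at display px (276,217) and (265,158).

```bash
python3 -m handwheel '{"travel":[[-0.006,-0.036,0.05],[-0.006,-0.036,0.1],[-0.006,-0.036,0.13],[-0.006,-0.036,0.15],[-0.006,-0.036,0.17],[-0.006,-0.036,0.185],[-0.006,-0.036,0.19],[-0.006,-0.036,0.192],[-0.006,-0.036,0.192],[-0.006,-0.036,0.192],[-0.006,-0.036,0.192],[-0.006,-0.036,0.192],[-0.006,-0.036,0.192],[-0.006,-0.036,0.192]],"spin":[0,0,0,0,0,0,0,0,0,0,0,0,0,0],"fingers":[0.33,0.33,0.33,0.33,0.33,0.33,0.33,0.33,0.33,0.7,0.7,0.7,0.7,0.7]}' 40
```

```text
clock: 19.95
position: [0.5021, 0.0284, 0.0177]
tool_rot: [[-0.111, 0.994, 0.001], [0.994, 0.111, 0.0], [0.0, 0.001, -1.0]]
contact_force: [1.4, 2.2, 3.1]
grip_width: 0.0382
gripper_force: 39.8
```

```bash
python3 -m handwheel '{"travel":[[0,0,-0.02],[0,0,-0.05],[0.01,0,-0.09],[0.05,0.01,-0.1],[0.227,0.036,-0.1],[0.227,0.036,-0.1],[0.227,0.036,-0.1],[0.227,0.036,-0.1],[0.227,0.036,-0.1],[0.227,0.036,-0.06],[0.227,0.036,-0.03],[0.227,0.036,0],[0.227,0.036,0.015],[0.227,0.036,0.022],[0.227,0.036,0.026],[0.227,0.036,0.027],[0.227,0.036,0.027]],"spin":[0,0,0,0,0,0,0,0,0,0,0,0,0,0,0,0,0],"fingers":[0.7,0.7,0.7,0.7,0.7,0.7,0.7,0.7,0.7,0.7,0.7,0.7,0.7,0.7,0.7,0.7,0.7]}' 40
python3 -m handwheel '{"travel":[[0,0,0],[0,0,0],[0,0,0],[0,0,-0.02],[0,0,-0.06],[-0.02,0,-0.1],[-0.06,0,-0.14],[-0.2,-0.03,-0.22],[-0.2,-0.03,-0.22],[-0.2,-0.03,-0.22],[-0.2,-0.03,-0.22],[-0.2,-0.03,-0.22],[-0.2,-0.03,-0.22],[-0.2,-0.03,-0.22]],"spin":[0,0,0,0,0,0,0,0,0,0,0,0,0,0],"fingers":[0.38,0.38,0.38,0.38,0.38,0.38,0.35,0.35,0.35,0.35,0.35,0.35,0.35,0.35]}' 40
python3 - <<'E'
from discs import *
p=cams.capture("wrist");p=cams.capture("wrist");st();save(p,"w6.png",s=1.2)
g=fitplate(p,(.545,.009,np.radians(7)))
c,im=circles(p,g)
for q in c: X=p2w(g,q[:2]);print(np.round(q,4),np.round(X,4),np.round(to_tool([*X,.0165]),4))
for t in landmark_of(p,"disc1_center"): X=onz(p,t["uv"],.0425);print(t["uv"],np.round(X,4),w2p(g,X))
E
```

```text
clock: 21.65
position: [0.5127, 0.258, -0.0088]
tool_rot: [[-0.111, 0.994, 0.001], [0.994, 0.111, 0.001], [0.001, 0.001, -1.0]]
contact_force: [0.8, 0.6, -0.0]
grip_width: 0.0376
gripper_force: 40.4
clock: 23.05
position: [0.504, 0.0573, 0.2095]
tool_rot: [[-0.113, 0.994, -0.001], [0.994, 0.113, 0.0], [0.0, -0.001, -1.0]]
contact_force: [0.4, 1.6, -0.5]
grip_width: 0.0556
gripper_force: 0.0
t 23.15 p [0.504  0.0571 0.2094] F [0.2 0.4 0.5] w 0.0556 g 0.0
[[-0.113, 0.994, -0.001], [0.994, 0.113, -0.0], [-0.0, -0.002, -1.0]]
plate [0.5502 0.0025] yaw 11.3 n 1071 y ext [-0.0994  0.0986]
[-0.043  0.094  0.02 ] [0.4897 0.0862] [ 0.0307 -0.0106  0.1929]
[264.1, 311.1] [ 0.5352 -0.1416  0.0425] [-0.04297565 -0.13838609]
[177.1, 233.4] [ 0.4063 -0.0325  0.0425] [-0.14796053 -0.00608511]
[315.7, 317.0] [ 0.6119 -0.1438  0.0425] [ 0.03175529 -0.15551498]
[305.5, 222.6] [0.5719 0.0022 0.0425] [ 0.02115046 -0.00452112]
```

```bash
python3 -m handwheel '{"travel":[[0.031,-0.011,0.05],[0.031,-0.011,0.1],[0.031,-0.011,0.13],[0.031,-0.011,0.15],[0.031,-0.011,0.17],[0.031,-0.011,0.185],[0.031,-0.011,0.19],[0.031,-0.011,0.192],[0.031,-0.011,0.192],[0.031,-0.011,0.192],[0.031,-0.011,0.192],[0.031,-0.011,0.192],[0.031,-0.011,0.192],[0.031,-0.011,0.192]],"spin":[0,0,0,0,0,0,0,0,0,0,0,0,0,0],"fingers":[0.33,0.33,0.33,0.33,0.33,0.33,0.33,0.33,0.33,0.7,0.7,0.7,0.7,0.7]}' 40
```

```text
clock: 24.6
position: [0.4904, 0.0854, 0.0186]
tool_rot: [[-0.111, 0.994, 0.001], [0.994, 0.111, 0.0], [0.0, 0.001, -1.0]]
contact_force: [0.6, 0.2, 3.9]
grip_width: 0.0381
gripper_force: 39.8
```

```bash
python3 -m handwheel '{"travel":[[0,0,-0.02],[0,0,-0.05],[0.01,0,-0.09],[0.05,0.03,-0.1],[0.169,0.121,-0.1],[0.169,0.121,-0.1],[0.169,0.121,-0.1],[0.169,0.121,-0.1],[0.169,0.121,-0.1],[0.169,0.121,-0.06],[0.169,0.121,-0.03],[0.169,0.121,0],[0.169,0.121,0.015],[0.169,0.121,0.022],[0.169,0.121,0.0265],[0.169,0.121,0.0275],[0.169,0.121,0.0275]],"spin":[0,0,0,0,0,0,0,0,0,0,0,0,0,0,0,0,0],"fingers":[0.7,0.7,0.7,0.7,0.7,0.7,0.7,0.7,0.7,0.7,0.7,0.7,0.7,0.7,0.7,0.7,0.7]}' 40
python3 -m handwheel '{"travel":[[0,0,0],[0,0,0],[0,0,0],[0,0,-0.02],[0,0,-0.06],[-0.02,0,-0.1],[-0.04,-0.05,-0.14],[-0.05,-0.06,-0.21],[-0.05,-0.06,-0.21],[-0.05,-0.06,-0.21],[-0.05,-0.06,-0.21],[-0.05,-0.06,-0.21]],"spin":[0,0,0,0,0,0,0,0,0,0,0,0],"fingers":[0.38,0.38,0.38,0.38,0.38,0.38,0.35,0.35,0.35,0.35,0.35,0.35]}' 40
python3 - <<'E'
from discs import *
p=cams.capture("wrist");q=cams.capture("side");st()
a=cv2.resize(p["frame"][:250,120:400,::-1],None,fx=1.4,fy=1.4);b=cv2.resize(q["frame"][100:300,120:400,::-1],None,fx=1.4,fy=1.4)
cv2.imwrite("pics/w7.png",np.vstack([a,b])[:600])
E
```

```text
clock: 26.3
position: [0.5922, 0.2668, -0.0082]
tool_rot: [[-0.111, 0.994, 0.001], [0.994, 0.111, 0.001], [0.001, 0.001, -1.0]]
contact_force: [-1.0, 0.2, -1.3]
grip_width: 0.0379
gripper_force: 40.5
clock: 27.5
position: [0.5369, 0.2106, 0.1998]
tool_rot: [[-0.111, 0.994, -0.001], [0.994, 0.111, -0.0], [-0.0, -0.001, -1.0]]
contact_force: [-0.2, -0.5, -0.6]
grip_width: 0.0553
gripper_force: 0.0
t 27.6 p [0.5369 0.2104 0.1995] F [-0.4  0.  -0.5] w 0.0553 g 0.0
[[-0.111, 0.994, -0.002], [0.994, 0.111, -0.001], [-0.001, -0.002, -1.0]]
```

View pics/w7.png

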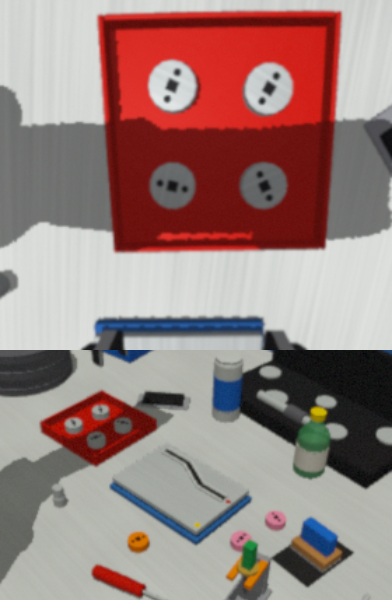

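All four discs are flat in the tray, at crop px (172,86), (269,88), (172,185) and (264,185), and the plate is clear. Now the block: look from above the mat.

```bash
python3 -m handwheel '{"travel":[[-0.575,0.01,-0.03],[-0.575,0.01,-0.03],[-0.575,0.01,-0.03],[-0.575,0.01,-0.03],[-0.575,0.01,-0.03],[-0.575,0.01,-0.03],[-0.575,0.01,-0.03],[-0.575,0.01,-0.03],[-0.575,0.01,-0.03],[-0.575,0.01,-0.03],[-0.575,0.01,-0.03],[-0.575,0.01,-0.03],[-0.575,0.01,-0.03],[-0.575,0.01,-0.03],[-0.575,0.01,-0.03],[-0.575,0.01,-0.03]],"spin":[0,0,0,0,0,0,0,0,0,0,0,0,0,0,0,0],"fingers":[0.35,0.35,0.35,0.35,0.35,0.35,0.35,0.35,0.35,0.35,0.35,0.35,0.35,0.35,0.35,0.35]}' 40
cat > blk.py <<'E'
from fit import *
def rect(p,z,c,h=.12,r=.0005):
    xs=np.arange(c[0]-h,c[0]+h,r);ys=np.arange(c[1]-h,c[1]+h,r)
    M=np.array([[proj(p,[x,y,z]) for x in xs] for y in ys],np.float32)
    return cv2.remap(p["frame"],M[...,0],M[...,1],cv2.INTER_LINEAR),(c[0]-h,c[1]-h,r)
def mar(m,o):
    m=cv2.morphologyEx(m.astype(np.uint8),cv2.MORPH_OPEN,np.ones((5,5)))
    c=max(cv2.findContours(m,0,2)[0],key=cv2.contourArea);(x,y),(w,h),a=cv2.minAreaRect(c)
    return np.round([o[0]+x*o[2],o[1]+y*o[2]],4),np.round([w*o[2],h*o[2]],4),round(a,1)
def blue(p,c=(.625,-.278)):
    im,o=rect(p,.070,c);f=im.astype(int);b=(f[...,2]>60)&(f[...,2]>1.8*f[...,0])&(f[...,2]>1.4*f[...,1])
    return mar(b,o)
def black(p,c=(.62,-.275)):
    im,o=rect(p,.004,c);return mar((im.max(2)<60),o)
E
python3 - <<'E'
from blk import *
p=cams.capture("wrist");p=cams.capture("wrist");st();save(p,"w8.png",s=1.2)
print("ridge",blue(p));print("mat",black(p))
for t in ["block_grip","mat","fork","stylus_grip"]:
    for x in landmark_of(p,t)[:1]: print(t,x["uv"],x["confidence"],np.round(onz(p,x["uv"],dict(block_grip=.051,mat=0,fork=0,stylus_grip=.116)[t]),4))
E
```

```text
clock: 29.2
position: [0.6118, -0.3581, 0.2304]
tool_rot: [[-0.113, 0.994, -0.0], [0.994, 0.113, 0.001], [0.001, -0.0, -1.0]]
contact_force: [-0.1, 0.6, 0.1]
grip_width: 0.0554
gripper_force: 0.0
t 29.3 p [ 0.6116 -0.3586  0.2308] F [-0.2  0.9  0.2] w 0.0554 g 0.0
[[-0.113, 0.994, 0.0], [0.994, 0.113, 0.001], [0.001, 0.0, -1.0]]
ridge (array([ 0.6271, -0.2787]), array([0.0642, 0.0237]), 88.2)
mat (array([ 0.5808, -0.2765]), array([0.0866, 0.0428]), 88.9)
block_grip [279.0, 110.3] 0.85 [ 0.6278 -0.2787  0.051 ]
mat [278.0, 114.3] 0.33 [ 0.6308 -0.2832  0.    ]
fork [145.7, 92.0] 0.68 [ 0.4475 -0.2736  0.    ]
stylus_grip [97.5, 83.0] 0.84 [ 0.4459 -0.2732  0.116 ]
```

View pics/w8.png

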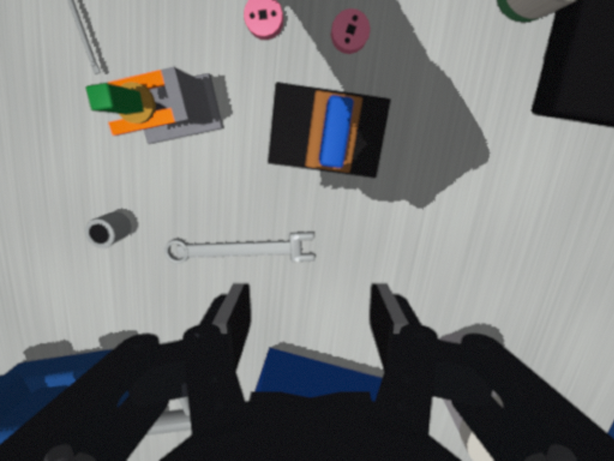

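The block ridge is at display px (338,131), world (0.627,-0.279), long axis az ≈88°. The fork is at about (150,105), with the prongs opening to the left. Grip the block.

```bash
python3 -m handwheel '{"travel":[[0.04,0.012,0.02],[0.0777,0.0244,0.05],[0.0777,0.0244,0.1],[0.0777,0.0244,0.12],[0.0777,0.0244,0.15],[0.0777,0.0244,0.18],[0.0777,0.0244,0.195],[0.0777,0.0244,0.203],[0.0777,0.0244,0.208],[0.0777,0.0244,0.208]],"spin":[8.3,8.3,8.3,8.3,8.3,8.3,8.3,8.3,8.3,8.3],"fingers":[0.35,0.35,0.35,0.35,0.35,0.35,0.35,0.35,0.35,0.35]}' 60
python3 -m handwheel '{"travel":[[0,0,0],[0,0,0],[0,0,0],[0,0,0],[0,0,0],[0,0,0],[0,0,0]],"spin":[0,0,0,0,0,0,0],"fingers":[0.85,0.85,0.85,0.85,0.85,0.85,0.85]}' 60
```

```text
clock: 30.5
position: [0.6271, -0.2804, 0.0233]
tool_rot: [[0.034, 0.999, 0.001], [0.999, -0.034, -0.0], [-0.0, 0.001, -1.0]]
contact_force: [-0.1, 0.3, 0.2]
grip_width: 0.0555
gripper_force: 0.0
clock: 31.2
position: [0.6276, -0.2806, 0.024]
tool_rot: [[0.034, 0.999, 0.002], [0.999, -0.034, -0.001], [-0.001, 0.002, -1.0]]
contact_force: [0.9, 1.4, 6.1]
grip_width: 0.0224
gripper_force: 59.7
```

```bash
python3 -m handwheel '{"travel":[[0,0,-0.01],[0,0,-0.03],[0,0,-0.06],[0,0,-0.09],[0.03,-0.02,-0.09],[0.07,-0.04,-0.09],[0.11,-0.065,-0.09],[0.15,-0.09,-0.09],[0.19,-0.11,-0.09],[0.205,-0.118,-0.08],[0.205,-0.118,-0.07],[0.205,-0.118,-0.06],[0.205,-0.118,-0.055],[0.205,-0.118,-0.055],[0.205,-0.118,-0.055]],"spin":[0,0,0,0,-3,-6,-9.1,-9.1,-9.1,-9.1,-9.1,-9.1,-9.1,-9.1,-9.1],"fingers":[0.85,0.85,0.85,0.85,0.85,0.85,0.85,0.85,0.85,0.85,0.85,0.85,0.85,0.85,0.85]}' 60
python3 - <<'E'
from fit import *
p=cams.capture("wrist");p=cams.capture("wrist");st();save(p,"w9.png",s=1.2)
g=fitplate(p,(.5454,.01,np.radians(7.1)))
print(to_tool([*p2w((.5454,.010,np.radians(7.1)),(-.038,-.075)),.054]))
E
```

```text
clock: 32.7
position: [0.516, -0.0725, 0.0778]
tool_rot: [[-0.123, 0.992, -0.0], [0.992, 0.123, -0.001], [-0.001, -0.0, -1.0]]
contact_force: [0.7, 0.5, -2.3]
grip_width: 0.0229
gripper_force: 59.5
t 32.8 p [ 0.5161 -0.0721  0.0781] F [-0.7  0.1 -3. ] w 0.023 g 59.50923264026642
[[-0.124, 0.992, 0.0], [0.992, 0.124, -0.0], [-0.0, 0.0, -1.0]]
plate [ 0.5445 -0.0026] yaw 6.89 n 2926 y ext [-0.0834  0.0826]
[0.00285854 0.00120949 0.02405221]
```

View pics/w9.png

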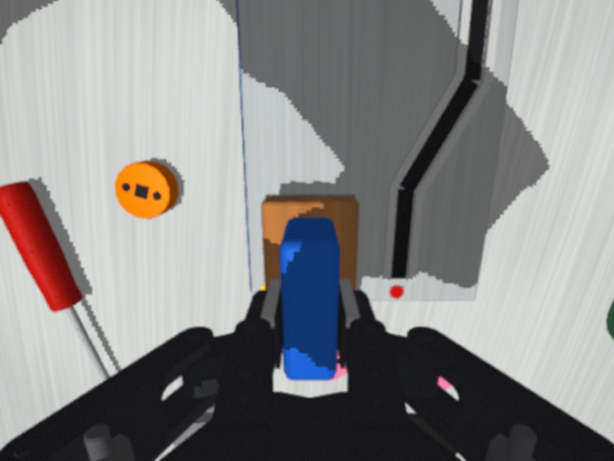

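Block is held square to the plate at its yellow-dot end. Lower in felt steps.

```bash
python3 -m handwheel '{"travel":[[0.001,0.001,0.01],[0.001,0.001,0.018],[0.001,0.001,0.022],[0.001,0.001,0.024],[0.001,0.001,0.0255],[0.001,0.001,0.0255]],"spin":[0,0,0,0,0,0],"fingers":[0.85,0.85,0.85,0.85,0.85,0.85]}' 60
```

```text
clock: 33.4
position: [0.5162, -0.0701, 0.0523]
tool_rot: [[-0.125, 0.992, -0.001], [0.992, 0.125, 0.0], [0.001, -0.001, -1.0]]
contact_force: [-2.1, 0.6, 2.8]
grip_width: 0.023
gripper_force: 60.3
```

```bash
python3 -m handwheel '{"travel":[[0.003,0,0],[0.008,0,0],[0.013,0,0],[0.018,0,0],[0.023,0,0],[0.028,0,0],[0.033,0,0],[0.038,0,0],[0.043,0,0],[0.048,0,0],[0.053,0,0],[0.058,0,0],[0.063,0,0],[0.068,0,0],[0.073,0,0],[0.078,0,0]],"spin":[0,0,0,0,0,0,0,0,0,0,0,0,0,0,0,0],"fingers":[0.85,0.85,0.85,0.85,0.85,0.85,0.85,0.85,0.85,0.85,0.85,0.85,0.85,0.85,0.85,0.85]}' 60
python3 -m handwheel '{"travel":[[0.005,0,0],[0.010,0,0],[0.015,0,0],[0.020,0,0],[0.025,0,0],[0.030,0,0],[0.035,0,0],[0.040,0,0],[0.045,0,0],[0.050,0,0],[0.055,0,0],[0.060,0,0],[0.065,0,0],[0.069,0,0],[0.072,0,0],[0.072,0,0]],"spin":[0,0,0,0,0,0,0,0,0,0,0,0,0,0,0,0],"fingers":[0.85,0.85,0.85,0.85,0.85,0.85,0.85,0.85,0.85,0.85,0.85,0.85,0.85,0.85,0.85,0.85]}' 60
```

```text
clock: 35.0
position: [0.5068, 0.0076, 0.0523]
tool_rot: [[-0.125, 0.992, -0.0], [0.992, 0.125, 0.0], [0.0, -0.0, -1.0]]
contact_force: [0.3, -3.0, 3.6]
grip_width: 0.0229
gripper_force: 60.2
clock: 36.6
position: [0.4977, 0.0795, 0.0523]
tool_rot: [[-0.126, 0.992, -0.0], [0.992, 0.126, 0.001], [0.001, -0.0, -1.0]]
contact_force: [-0.7, 0.3, 2.4]
grip_width: 0.0228
gripper_force: 60.2
```

```bash
python3 -m handwheel '{"travel":[[0,0,-0.02],[0,0,-0.05],[-0.02,0,-0.08],[-0.06,0.014,-0.08],[-0.11,0.024,-0.08],[-0.155,0.035,-0.08],[-0.2,0.045,-0.08],[-0.245,0.055,-0.08],[-0.29,0.065,-0.08],[-0.335,0.075,-0.08],[-0.365,0.082,-0.08],[-0.3734,0.0833,-0.07],[-0.3734,0.0833,-0.04],[-0.3734,0.0833,-0.01],[-0.3734,0.0833,0.01],[-0.3734,0.0833,0.02],[-0.3734,0.0833,0.024],[-0.3734,0.0833,0.0265],[-0.3734,0.0833,0.0265]],"spin":[0,0,0,0,0,3,6,9.1,9.1,9.1,9.1,9.1,9.1,9.1,9.1,9.1,9.1,9.1,9.1],"fingers":[0.85,0.85,0.85,0.85,0.85,0.85,0.85,0.85,0.85,0.85,0.85,0.85,0.85,0.85,0.85,0.85,0.85,0.85,0.85]}' 60
```

```text
clock: 38.5
position: [0.6276, -0.2814, 0.0265]
tool_rot: [[0.034, 0.999, 0.001], [0.999, -0.034, -0.0], [-0.0, 0.001, -1.0]]
contact_force: [-0.0, -0.1, -2.4]
grip_width: 0.0228
gripper_force: 59.6
```

```bash
python3 -m handwheel '{"travel":[[0,0,0.0015],[0,0,0.0025],[0,0,0.0025],[0,0,0.0025],[0,0,0.0025],[0,0,0.0025],[0,0,-0.03],[0,0,-0.08],[0,0,-0.13],[0,0,-0.18],[-0.0596,-0.1756,-0.2],[-0.0596,-0.1756,-0.2],[-0.0596,-0.1756,-0.2],[-0.0596,-0.1756,-0.2],[-0.0596,-0.1756,-0.2],[-0.0596,-0.1756,-0.2],[-0.0596,-0.1756,-0.2]],"spin":[0,0,0,0,0,0,0,0,0,0,0,0,0,0,0,0,0],"fingers":[0.85,0.85,0.35,0.35,0.35,0.35,0.35,0.35,0.35,0.35,0.35,0.35,0.35,0.35,0.35,0.35,0.35]}' 60
cat > fork.py <<'E'
from blk import *
p=cams.capture("wrist");p=cams.capture("wrist");st()
print("ridge",blue(p))
F=(.45,-.272)
im,o=rect(p,.090,F,.09);f=im.astype(int)
m=(f[...,0]>110)&(f[...,0]>1.5*f[...,1])&(f[...,1]>1.25*f[...,2]);m8=m.astype(np.uint8)
for c in sorted(cv2.findContours(m8,0,2)[0],key=cv2.contourArea)[-4:]:
    (x,y),(w,h),a=cv2.minAreaRect(c);print("orange",np.round([o[0]+x*o[2],o[1]+y*o[2]],4),np.round([w*o[2],h*o[2]],4),round(a,1))
im2,o2=rect(p,.141,F,.09);f=im2.astype(int);m=(f[...,1]>50)&(f[...,1]>1.6*f[...,0])&(f[...,1]>1.4*f[...,2])
print("green",mar(m,o2))
cv2.imwrite("pics/fork.png",cv2.resize(np.hstack([im,im2])[::-1,:,::-1],None,fx=1.1,fy=1.1))
for n in ["wrist","scene","side"]:
    q=cams.capture(n)
    for t in ["stylus_grip","fork"]:
        for x in landmark_of(q,t)[:1]: print(n,t,round(x["confidence"],2),np.round(onz(q,x["uv"],dict(fork=0,stylus_grip=.122)[t]),4))
E
python3 fork.py
```

```text
clock: 40.2
position: [0.4509, -0.3344, 0.2257]
tool_rot: [[0.032, 0.999, 0.0], [0.999, -0.032, 0.0], [0.0, 0.0, -1.0]]
contact_force: [0.0, 0.4, 0.1]
grip_width: 0.0554
gripper_force: 0.0
t 40.3 p [ 0.4509 -0.3343  0.2254] F [ 0.3  0.6 -0.3] w 0.0554 g 0.0
[[0.032, 0.999, -0.0], [1.0, -0.032, -0.0], [-0.0, -0.0, -1.0]]
ridge (array([ 0.6183, -0.2785]), array([0.0649, 0.0405]), 88.4)
orange [ 0.4523 -0.2881] [0.0598 0.0132] 17.1
orange [ 0.4428 -0.2576] [0.0595 0.013 ] 16.3
green (array([ 0.4484, -0.273 ]), array([0.0171, 0.0173]), 14.0)
wrist stylus_grip 0.93 [ 0.4453 -0.2721  0.122 ]
wrist fork 0.68 [ 0.4461 -0.274   0.    ]
scene stylus_grip 0.56 [ 0.4423 -0.2763  0.122 ]
scene fork 0.85 [ 0.452  -0.2775  0.    ]
side stylus_grip 0.67 [ 0.4516 -0.2714  0.122 ]
side fork 0.86 [ 0.4391 -0.2761  0.    ]
```

View pics/fork.png

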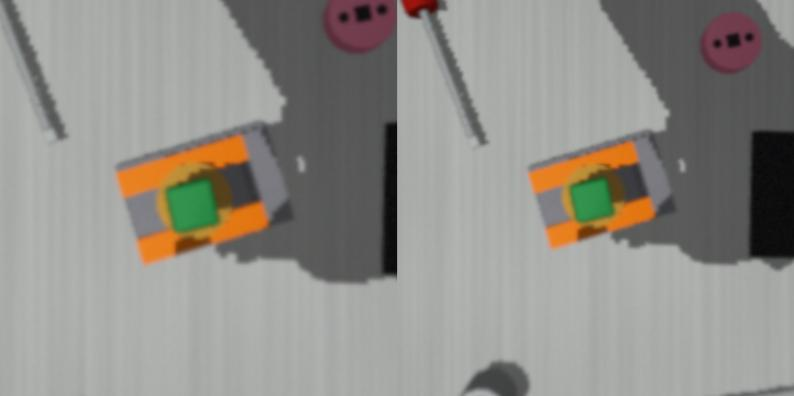

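Fork: the prongs' midpoint is at (0.4476,-0.2729), yaw 16.7°. The stylus's green grip is centred in it at (0.4484,-0.273), yaw about 14°. Grip it.

```bash
python3 -m handwheel '{"travel":[[0.03,-0.002,0],[0.061,-0.0047,0.02],[0.061,-0.0047,0.05],[0.061,-0.0047,0.08],[0.061,-0.0047,0.11],[0.061,-0.0047,0.125],[0.061,-0.0047,0.132],[0.061,-0.0047,0.135],[0.061,-0.0047,0.135],[0.061,-0.0047,0.135]],"spin":[-8,-16.3,-16.3,-16.3,-16.3,-16.3,-16.3,-16.3,-16.3,-16.3],"fingers":[0.35,0.35,0.35,0.35,0.35,0.35,0.35,0.35,0.35,0.35]}' 40
python3 -m handwheel '{"travel":[[0,0,0],[0,0,0],[0,0,0],[0,0,0],[0,0,0],[0,0,0],[0,0,0],[0,0,0]],"spin":[0,0,0,0,0,0,0,0],"fingers":[0.6,0.7,0.75,0.9,0.9,0.9,0.9,0.9]}' 40
```

```text
clock: 41.75
position: [0.4475, -0.2743, 0.0916]
tool_rot: [[-0.248, 0.969, 0.001], [0.969, 0.248, -0.0], [-0.001, 0.001, -1.0]]
contact_force: [0.1, -0.3, -0.0]
grip_width: 0.0555
gripper_force: 0.0
clock: 42.55
position: [0.4472, -0.274, 0.091]
tool_rot: [[-0.248, 0.969, 0.0], [0.969, 0.248, -0.0], [-0.0, 0.0, -1.0]]
contact_force: [0.8, -0.5, 5.0]
grip_width: 0.0173
gripper_force: 43.3
```

```bash
python3 -m handwheel '{"travel":[[0,0,-0.01],[0,0,-0.03],[0,0,-0.06],[0,0,-0.09],[0.02,0.023,-0.09],[0.05,0.058,-0.09],[0.08,0.092,-0.09],[0.11,0.127,-0.09],[0.14,0.161,-0.09],[0.152,0.175,-0.08],[0.152,0.175,-0.06],[0.152,0.175,-0.04],[0.152,0.175,-0.03],[0.152,0.175,-0.03],[0.152,0.175,-0.03],[0.152,0.175,-0.03]],"spin":[0,0,0,0,2,4,7.3,7.3,7.3,7.3,7.3,7.3,7.3,7.3,7.3,7.3],"fingers":[0.9,0.9,0.9,0.9,0.9,0.9,0.9,0.9,0.9,0.9,0.9,0.9,0.9,0.9,0.9,0.9]}' 40
python3 - <<'E'
from fit import *
st();P={n:cams.capture(n) for n in ["wrist","scene","side"]}
T=np.array(sensors.state()["position"]);tip=T-[0,0,.060]
for n,p in P.items():
    save(p,"tip_%s.png"%n)
    print(n,"pred tip",np.round(proj(p,tip),1),"pred red dot",np.round(proj(p,[*p2w((.5454,.01,np.radians(7.1)),(.0215,-.111)),.034]),1))
    for t in ["stylus","stylus_grip"]: print(t,[(np.round(x["uv"],1).tolist(),round(x["confidence"],2)) for x in landmark_of(p,t)[:2]])
    f=p["frame"].astype(int);m=((f[...,0]>110)&(f[...,0]>2.2*f[...,1])&(f[...,0]>2.2*f[...,2])).astype(np.uint8)
    N,_,S,C=cv2.connectedComponentsWithStats(m);print([(np.round(C[i],1).tolist(),int(S[i,4])) for i in range(1,N) if S[i,4]<120 and S[i,4]>5])
E
```

```text
clock: 44.15
position: [0.5793, -0.0838, 0.1219]
tool_rot: [[-0.122, 0.992, 0.002], [0.992, 0.122, -0.0], [-0.0, 0.001, -1.0]]
contact_force: [-0.2, -0.1, -0.5]
grip_width: 0.0174
gripper_force: 42.8
t 44.15 p [ 0.5793 -0.0838  0.1219] F [-0.2 -0.1 -0.5] w 0.0174 g 42.77352511882782
[[-0.122, 0.992, 0.002], [0.992, 0.122, -0.0], [-0.0, 0.001, -1.0]]
wrist pred tip [257.9 202. ] pred red dot [257.4 207. ]
stylus [([258.4, 204.1], 0.81), ([255.4, 185.0], 0.29)]
stylus_grip []
[]
scene pred tip [260.9 207.9] pred red dot [257.8 216.1]
stylus [([156.0, 288.1], 0.72), ([260.4, 210.4], 0.51)]
stylus_grip [([259.2, 190.9], 0.72), ([339.2, 154.1], 0.26)]
[]
side pred tip [279.9 198.2] pred red dot [283.2 208.3]
stylus [([318.1, 341.0], 0.73), ([279.8, 197.3], 0.52)]
stylus_grip [([282.3, 171.8], 0.5), ([251.4, 176.4], 0.27)]
[([228.5, 156.7], 6), ([201.2, 173.2], 12)]
```

Run:
```python
from fit import *
p=cams.capture("wrist");st();g=(.5454,.010,np.radians(7.1))
for py in [-.085,-.075,-.065,-.055,-.045]:
    xs=np.arange(0,.045,.0005);v=np.array([p["frame"][tuple(np.int32(np.round(proj(p,[*p2w(g,(x,py)),.034])))[::-1])].max() for x in xs])
    d=xs[v<45];print(py,np.round([d.min(),d.max()],4) if len(d) else None,len(d))
print(w2p(g,sensors.state()["position"]))
```

```text
t 44.65 p [ 0.5788 -0.0833  0.1209] F [-0.4  0.6 -1.4] w 0.0171 g 42.77321755886078
[[-0.123, 0.992, 0.0], [0.992, 0.123, 0.0], [0.0, 0.0, -1.0]]
-0.085 [0.0165 0.0255] 19
-0.075 [0.0165 0.0255] 19
-0.065 [0.0165 0.0245] 17
-0.055 [0.0215 0.0245] 7
-0.045 [0.018  0.0245] 10
[ 0.02164389 -0.09667985]
```

```bash
python3 -m handwheel '{"travel":[[0,-0.0005,0.01],[0,-0.0005,0.018],[0,-0.0005,0.023],[0,-0.0005,0.025],[0,-0.0005,0.025]],"spin":[0,0,0,0,0],"fingers":[0.9,0.9,0.9,0.9,0.9]}' 40
python3 -m handwheel '{"travel":[[0,0,0.001],[0,0,0.002],[0,0,0.002]],"spin":[0,0,0],"fingers":[0.9,0.9,0.9]}' 40
```

```text
clock: 45.15
position: [0.578, -0.0834, 0.0953]
tool_rot: [[-0.123, 0.992, -0.001], [0.992, 0.123, -0.0], [0.0, -0.001, -1.0]]
contact_force: [-0.3, -1.3, -0.4]
grip_width: 0.0175
gripper_force: 42.8
clock: 45.45
position: [0.5785, -0.0834, 0.094]
tool_rot: [[-0.123, 0.992, 0.0], [0.992, 0.123, 0.0], [-0.0, 0.0, -1.0]]
contact_force: [-0.1, -0.0, 0.1]
grip_width: 0.0175
gripper_force: 42.9
```

```bash
python3 -m handwheel '{"travel":[[0,0,0.0006],[0,0,0.0012],[0,0,0.0012]],"spin":[0,0,0],"fingers":[0.9,0.9,0.9]}' 40
python3 - <<'E'
from h import *
import numpy as np
f=[]
for i in range(3): cams.capture("wrist"); f.append(sensors.state()["contact_force"][2])
print(f);st()
E
```

```text
clock: 45.75
position: [0.5786, -0.0834, 0.0929]
tool_rot: [[-0.123, 0.992, 0.001], [0.992, 0.123, 0.0], [-0.0, 0.001, -1.0]]
contact_force: [-0.2, 0.4, 3.4]
grip_width: 0.0172
gripper_force: 43.4
[np.float64(2.8837126556249255), np.float64(4.70355919988136), np.float64(3.170604206935785)]
t 45.9 p [ 0.5786 -0.0834  0.0928] F [0.8 0.9 3.2] w 0.0173 g 43.3773672580719
[[-0.123, 0.992, 0.001], [0.992, 0.123, 0.0], [-0.0, 0.001, -1.0]]
```

```bash
python3 -m handwheel '{"travel":[[0.003,0,0],[0.006,0,0],[0.009,0,0],[0.012,0,0],[0.015,0,0],[0.018,0,0],[0.021,0,0],[0.024,0,0],[0.027,0,0],[0.030,0,0],[0.033,0,0],[0.036,0,0],[0.039,0,0],[0.042,0,0],[0.045,0,0],[0.048,0,0],[0.051,0,0],[0.054,0,0],[0.057,0,0],[0.060,0,0]],"spin":[0,0,0,0,0,0,0,0,0,0,0,0,0,0,0,0,0,0,0,0],"fingers":[0.9,0.9,0.9,0.9,0.9,0.9,0.9,0.9,0.9,0.9,0.9,0.9,0.9,0.9,0.9,0.9,0.9,0.9,0.9,0.9]}' 40
```

```text
clock: 47.9
position: [0.5709, -0.0235, 0.0926]
tool_rot: [[-0.123, 0.992, -0.0], [0.992, 0.123, 0.0], [0.0, -0.0, -1.0]]
contact_force: [0.5, -2.2, 3.4]
grip_width: 0.0174
gripper_force: 43.4
```

```bash
python3 -m handwheel '{"travel":[[0.0015,0,0],[0.0041,0.0014,0],[0.0067,0.0027,0],[0.0093,0.0041,0],[0.0119,0.0054,0],[0.0145,0.0068,0],[0.0171,0.0082,0],[0.0197,0.0095,0],[0.0223,0.0109,0],[0.0249,0.0122,0],[0.0275,0.0136,0],[0.0301,0.0150,0],[0.0327,0.0163,0],[0.0353,0.0177,0],[0.0379,0.0190,0],[0.0405,0.0204,0],[0.0431,0.0218,0],[0.0457,0.0231,0]],"spin":[0,0,0,0,0,0,0,0,0,0,0,0,0,0,0,0,0,0],"fingers":[0.9,0.9,0.9,0.9,0.9,0.9,0.9,0.9,0.9,0.9,0.9,0.9,0.9,0.9,0.9,0.9,0.9,0.9]}' 40
python3 - <<'E'
from fit import *
g=(.5454,.010,np.radians(7.1));print(w2p(g,sensors.state()["position"]))
E
```

```text
clock: 49.7
position: [0.5883, 0.0246, 0.0926]
tool_rot: [[-0.123, 0.992, -0.0], [0.992, 0.123, 0.0], [0.0, -0.0, -1.0]]
contact_force: [-1.6, -2.9, 4.8]
grip_width: 0.0175
gripper_force: 43.4
[0.04437269 0.00918619]
```

```bash
python3 -m handwheel '{"travel":[[0.0026,0.0014,0],[0.0052,0.0028,0],[0.0078,0.0041,0],[0.0104,0.0055,0],[0.0130,0.0068,0],[0.0156,0.0082,0],[0.0182,0.0096,0],[0.0208,0.0109,0],[0.0235,0.0110,0],[0.0265,0.0110,0],[0.0295,0.0110,0],[0.0325,0.0110,0],[0.0355,0.0110,0],[0.0385,0.0110,0],[0.0415,0.0110,0],[0.0445,0.0110,0],[0.0475,0.0110,0],[0.0505,0.0110,0]],"spin":[0,0,0,0,0,0,0,0,0,0,0,0,0,0,0,0,0,0],"fingers":[0.9,0.9,0.9,0.9,0.9,0.9,0.9,0.9,0.9,0.9,0.9,0.9,0.9,0.9,0.9,0.9,0.9,0.9]}' 40
python3 - <<'E'
from fit import *
g=(.5454,.010,np.radians(7.1));print(w2p(g,sensors.state()["position"]))
E
```

```text
clock: 51.5
position: [0.5929, 0.0761, 0.0926]
tool_rot: [[-0.123, 0.992, -0.0], [0.992, 0.123, -0.0], [0.0, -0.0, -1.0]]
contact_force: [0.6, -2.8, 4.8]
grip_width: 0.0171
gripper_force: 43.4
[0.05525385 0.05968869]
```

Now to the far end (+97 mm), then straight up.

```bash
python3 -m handwheel '{"travel":[[0.003,0,0],[0.006,0,0],[0.009,0,0],[0.012,0,0],[0.015,0,0],[0.018,0,0],[0.021,0,0],[0.024,0,0],[0.027,0,0],[0.030,0,0],[0.033,0,0],[0.035,0,0],[0.037,0,0],[0.0375,0,0],[0.0375,0,0]],"spin":[0,0,0,0,0,0,0,0,0,0,0,0,0,0,0],"fingers":[0.9,0.9,0.9,0.9,0.9,0.9,0.9,0.9,0.9,0.9,0.9,0.9,0.9,0.9,0.9]}' 40
python3 - <<'E'
from fit import *
g=(.5454,.010,np.radians(7.1));s=sensors.state();print(w2p(g,s["position"]))
print(to_tool([.4472,-.274,.091]))
E
```

```text
clock: 53.0
position: [0.5883, 0.1132, 0.0926]
tool_rot: [[-0.123, 0.992, 0.0], [0.992, 0.123, 0.0], [0.0, 0.0, -1.0]]
contact_force: [-0.1, -3.0, 3.6]
grip_width: 0.0173
gripper_force: 43.4
[0.05531889 0.09709063]
[-0.3668757  -0.18767295  0.00157379]
```

```bash
python3 -m handwheel '{"travel":[[0,0,-0.01],[0,0,-0.03],[0,0,-0.06],[0,0,-0.095],[-0.03,-0.015,-0.1],[-0.07,-0.036,-0.1],[-0.11,-0.056,-0.1],[-0.15,-0.077,-0.1],[-0.19,-0.097,-0.1],[-0.23,-0.118,-0.1],[-0.27,-0.138,-0.1],[-0.31,-0.159,-0.1],[-0.345,-0.177,-0.1],[-0.367,-0.1877,-0.1],[-0.367,-0.1877,-0.1],[-0.367,-0.1877,-0.1],[-0.367,-0.1877,-0.1]],"spin":[0,0,0,0,-3,-5,-7.3,-7.3,-7.3,-7.3,-7.3,-7.3,-7.3,-7.3,-7.3,-7.3,-7.3],"fingers":[0.9,0.9,0.9,0.9,0.9,0.9,0.9,0.9,0.9,0.9,0.9,0.9,0.9,0.9,0.9,0.9,0.9]}' 40
python3 - <<'E'
from fit import *
p=cams.capture("wrist");st();print(to_tool([.4472,-.274,.092]))
tip=np.array(sensors.state()["position"])-[0,0,.060]
print("pred tip",proj(p,tip),[(x["uv"],x["confidence"]) for x in landmark_of(p,"stylus")[:2]])
E
```

```text
clock: 54.7
position: [0.4478, -0.2726, 0.1925]
tool_rot: [[-0.25, 0.968, -0.0], [0.968, 0.25, 0.001], [0.001, 0.0, -1.0]]
contact_force: [-0.3, -0.4, -1.5]
grip_width: 0.0171
gripper_force: 42.8
t 54.75 p [ 0.4478 -0.2726  0.1925] F [ 0.2  0.  -0.8] w 0.0172 g 42.80407190322876
[[-0.25, 0.968, -0.0], [0.968, 0.25, 0.001], [0.001, 0.0, -1.0]]
[-0.00129781 -0.00099081  0.10047677]
pred tip [258.13982599 202.60699199] [([259.2, 202.1], 0.56)]
```

```bash
python3 -m handwheel '{"travel":[[-0.001,-0.0005,0.03],[-0.001,-0.0005,0.055],[-0.001,-0.0005,0.07],[-0.001,-0.0005,0.08],[-0.001,-0.0005,0.09],[-0.001,-0.0005,0.096],[-0.001,-0.0005,0.099],[-0.001,-0.0005,0.1],[-0.001,-0.0005,0.1],[-0.001,-0.0005,0.1]],"spin":[0,0,0,0,0,0,0,0,0,0],"fingers":[0.9,0.9,0.9,0.9,0.9,0.9,0.9,0.9,0.9,0.9]}' 40
python3 -m handwheel '{"travel":[[0,0,0.0008],[0,0,0.0008]],"spin":[0,0],"fingers":[0.9,0.9]}' 40
```

```text
clock: 55.8
position: [0.4472, -0.2755, 0.093]
tool_rot: [[-0.248, 0.969, 0.001], [0.969, 0.248, -0.0], [-0.0, 0.001, -1.0]]
contact_force: [0.3, -0.2, -0.9]
grip_width: 0.0172
gripper_force: 42.8
clock: 56.0
position: [0.447, -0.2753, 0.0919]
tool_rot: [[-0.248, 0.969, 0.0], [0.969, 0.248, -0.0], [-0.0, 0.0, -1.0]]
contact_force: [-0.5, 0.4, -1.0]
grip_width: 0.0172
gripper_force: 42.8
```

```bash
python3 -m handwheel '{"travel":[[0.0015,0,0.0005],[0.0015,0,0.001],[0.0015,0,0.001],[0.0015,0,0.001]],"spin":[0,0,0,0],"fingers":[0.9,0.9,0.9,0.9]}' 40
python3 -m handwheel '{"travel":[[0,0,0],[0,0,0],[0,0,0],[0,0,0],[0,0,0],[0,0,-0.01],[0,0,-0.04],[0,0,-0.08],[0,0,-0.11],[-0.06,0,-0.135],[-0.06,0,-0.135],[-0.06,0,-0.135]],"spin":[0,0,0,0,0,0,0,0,0,0,0,0],"fingers":[0.7,0.6,0.5,0.4,0.35,0.35,0.35,0.35,0.35,0.35,0.35,0.35]}' 40
python3 fork.py
```

```text
clock: 56.4
position: [0.4466, -0.2737, 0.091]
tool_rot: [[-0.248, 0.969, 0.0], [0.969, 0.248, 0.0], [0.0, 0.0, -1.0]]
contact_force: [-1.1, 1.5, 4.2]
grip_width: 0.0173
gripper_force: 43.5
clock: 57.6
position: [0.4617, -0.3348, 0.2277]
tool_rot: [[-0.246, 0.969, 0.002], [0.969, 0.246, -0.003], [-0.003, 0.001, -1.0]]
contact_force: [-0.5, -0.3, -0.0]
grip_width: 0.0556
gripper_force: 0.0
t 57.7 p [ 0.4611 -0.3317  0.2258] F [-0.3 -0.6  0.8] w 0.0558 g 0.0
[[-0.247, 0.969, -0.0], [0.969, 0.247, 0.0], [0.001, -0.0, -1.0]]
ridge (array([ 0.6175, -0.279 ]), array([0.064, 0.041]), 90.0)
orange [ 0.4521 -0.2884] [0.0601 0.0134] 17.9
orange [ 0.4426 -0.2576] [0.06   0.0133] 16.1
green (array([ 0.4466, -0.273 ]), array([0.017 , 0.0175]), 14.0)
wrist stylus_grip 0.85 [ 0.4458 -0.2716  0.122 ]
wrist fork 0.55 [ 0.4474 -0.2757  0.    ]
scene stylus_grip 0.75 [ 0.4383 -0.2726  0.122 ]
scene fork 0.77 [ 0.4523 -0.281   0.    ]
side stylus_grip 0.56 [ 0.4395 -0.2712  0.122 ]
side fork 0.75 [ 0.4498 -0.2694  0.    ]
```

Run:
```python
from blk import *
for n in ["scene","side"]:
    p=cams.capture(n)
    print(n,[(np.round(onz(p,x["uv"],.014)[:2],3).tolist(),round(x["confidence"],2)) for x in landmark_of(p,"disc1_center")])
    im,o=rect(p,.023,(.548,.302),.09,.001);f=im.astype(int)
    m=((f.max(2)-f.min(2)<45)&(f.max(2)>60)).astype(np.uint8);N,_,S,C=cv2.connectedComponentsWithStats(m)
    print("grey blobs in tray",[(np.round([o[0]+C[i,0]*o[2],o[1]+C[i,1]*o[2]],3).tolist(),int(S[i,4])) for i in range(1,N) if S[i,4]>150])
    for t in ["block_grip","mat"]: print(t,[np.round(onz(p,x["uv"],.051 if t!="mat" else 0)[:2],3).tolist() for x in landmark_of(p,t)[:1]])
```

```text
scene [([0.553, -0.174], 0.66), ([0.399, -0.052], 0.63), ([0.52, 0.363], 0.62), ([0.643, -0.168], 0.58), ([0.638, -0.282], 0.32)]
grey blobs in tray [([0.516, 0.25], 1589), ([0.595, 0.259], 1578), ([0.586, 0.336], 1597), ([0.518, 0.36], 1799)]
block_grip [[0.625, -0.286]]
mat []
side [([0.395, -0.055], 0.71), ([0.528, 0.376], 0.58), ([0.432, -0.279], 0.57), ([0.628, -0.171], 0.52), ([0.542, -0.166], 0.5), ([0.624, 0.143], 0.27)]
grey blobs in tray [([0.507, 0.249], 1870), ([0.585, 0.257], 1848), ([0.577, 0.334], 1880), ([0.51, 0.358], 2131)]
block_grip [[0.628, -0.285]]
mat [[0.612, -0.286]]
```

One disc in the tray now reads about 2 cm from where I put it. I'll go and check it from above.

```bash
python3 -m handwheel '{"travel":[[0,0,-0.05],[0.05,0.02,-0.05],[0.506,0.2075,-0.05],[0.506,0.2075,-0.05],[0.506,0.2075,-0.05],[0.506,0.2075,-0.05],[0.506,0.2075,-0.05],[0.506,0.2075,-0.05],[0.506,0.2075,-0.05],[0.506,0.2075,-0.05],[0.506,0.2075,-0.05],[0.506,0.2075,-0.05],[0.506,0.2075,0.02],[0.506,0.2075,0.02],[0.506,0.2075,0.02],[0.506,0.2075,0.02],[0.506,0.2075,0.02]],"spin":[0,0,7,7,7,7,7,7,7,7,7,7,7,7,7,7,7],"fingers":[0.35,0.35,0.35,0.35,0.35,0.35,0.35,0.35,0.35,0.35,0.35,0.35,0.35,0.35,0.35,0.35,0.35]}' 40
python3 - <<'E'
from blk import *
p=cams.capture("wrist");p=cams.capture("wrist");st()
im,o=rect(p,.023,(.548,.302),.1,.0005);f=im.astype(int)
m=((f.max(2)-f.min(2)<.35*f.max(2))).astype(np.uint8)
m=cv2.morphologyEx(m,cv2.MORPH_CLOSE,np.ones((15,15)))
m=cv2.morphologyEx(m,cv2.MORPH_OPEN,np.ones((5,5)))
for c in cv2.findContours(m,0,2)[0]:
    if 2000<cv2.contourArea(c)<20000:
        (x,y),(a,b),t=cv2.fitEllipse(c);print(np.round([o[0]+x*o[2],o[1]+y*o[2]],4),"axes mm",np.round([a*.5,b*.5],1),"ang",round(t),"area",cv2.contourArea(c)*.25)
        yy,xx=np.mgrid[:f.shape[0],:f.shape[1]];dk=(f.max(2)<55)&((xx-x)**2+(yy-y)**2<32**2)
        N,_,S,C=cv2.connectedComponentsWithStats(dk.astype(np.uint8));print("  dark dots (mm from centre, area)",[(np.round((C[i]-[x,y])*.5,1).tolist(),int(S[i,4])) for i in range(1,N) if S[i,4]>8])
E
```

```text
clock: 60.25
position: [0.5381, 0.2094, 0.2075]
tool_rot: [[-0.127, 0.992, 0.002], [0.992, 0.127, 0.001], [0.001, 0.002, -1.0]]
contact_force: [0.1, -0.7, 0.5]
grip_width: 0.0552
gripper_force: 0.0
t 60.35 p [0.5379 0.2096 0.2074] F [-0.5  0.3  0.5] w 0.0558 g 0.0
[[-0.128, 0.992, 0.002], [0.992, 0.128, 0.001], [0.001, 0.002, -1.0]]
[0.5079 0.3748] axes mm [ 49.6 133.5] ang 93 area 2271.0
  dark dots (mm from centre, area) [([6.8, -6.7], 97), ([9.1, 4.2], 9)]
[0.5823 0.3454] axes mm [38.8 40.8] ang 138 area 1242.375
  dark dots (mm from centre, area) [([-3.5, -9.1], 11), ([0.7, 0.8], 116), ([5.2, 11.1], 9)]
[0.6341 0.4644] axes mm [ 16.1 396.4] ang 6 area 875.75
  dark dots (mm from centre, area) []
[0.5908 0.2685] axes mm [38.8 40.5] ang 78 area 1234.625
  dark dots (mm from centre, area) [([6.7, -9.7], 51), ([1.0, -0.3], 227), ([-4.6, 9.2], 54)]
[0.5125 0.2594] axes mm [38.7 39.2] ang 144 area 1189.625
  dark dots (mm from centre, area) [([-0.2, -0.3], 224), ([10.6, -1.6], 54), ([-11.1, 1.2], 51)]
[0.0207 0.1637] axes mm [  25.7 1051.4] ang 0 area 1028.875
  dark dots (mm from centre, area) []
[0.4627 0.2367] axes mm [ 24.7 173.4] ang 3 area 999.0
  dark dots (mm from centre, area) []
```

Run:
```python
from blk import *
p=cams.capture("wrist");st()
im,o=rect(p,.023,(.5147,.368),.035,.0005);f=im.astype(int)
m=((f.max(2)-f.min(2)<.35*f.max(2)))
for r in range(138,-1,-5): print("".join(("#" if f[r,c].max()<70 else "o") if m[r,c] else "." for c in range(0,140,3)))
cv2.imwrite("pics/d.png",im)
```

```text
t 60.4 p [0.5377 0.2097 0.2072] F [1.4 0.3 0.1] w 0.0553 g 0.0
[[-0.128, 0.992, 0.002], [0.992, 0.128, 0.001], [0.001, 0.002, -1.0]]
...##oooooooooooooooooooooooooooooooooooooooooo
ooooooooooooooooooooooooooooooooooooooooooooooo
ooooooooooooooooooooooooooooooooooo............
oooooooooooooooooooooo.........................
ooooooooo......................................
...............................................
...................ooooooooo...................
................ooooooooooooooo................
...............oooooooooooooooooo..............
.............oooooooooooo#ooooooooo............
............oooooooooooooooooooooooo...........
............oooooooooooooooooooooooo...........
...........oooooooooooooooooooooooooo..........
...........ooooooooooo####ooooooooooo..........
...........ooooooooooo####ooooooooooo..........
...........oooooooooooooooooooooooooo..........
...........oooooooooooooooooooooooooo..........
............oooooooooooooooooooooooo...........
.............ooooooooo#ooooooooooooo...........
..............ooooooooooooooooooooo............
...............oooooooooooooooooo..............
.................oooooooooooooo................
.....................ooooooo...................
...............................................
...............................................
...............................................
...............................................
...............................................
```

The moved disc is still flat in the tray: a full circle of about 39×41 mm, the same as the others. The stylus hangs in its fork, the block is on its mat and the gripper is clear of everything.

```bash
python3 -c "
from rig import ticket;print(ticket.hand_in())"
```

```text
the job is handed in; nothing more can be done
None
```

I handed the job in at about 60 s: all four discs flat in the tray, plate lapped in one light stroke, channel traced end to end, block back on its mat and stylus hanging in its fork; one disc shifted about 2 cm in the tray but still lay flat.

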